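# Fit the snap-button end stop and load the shaft against it

## Robot

A 7-joint arm with a two-finger parallel gripper is mounted at the origin on a cart in front of the work surface, level with it; the furniture and walls round the work are solid. World frame = base frame: x ahead of the robot, y to its left, z up, the work surface at z = 0. Lengths are in m, angles in rad, forces in N, time in s.
With the tool pointing down it reaches from about 0.425 to 0.925 m from the base axis. Payload 6.8 kg.
Tool frame: the origin (TCP) lies at the very end of the fingers, on their centre line; the grasp point (between the pads) lies r.grip_depth behind it (r.grip_depth is the distance from the TCP to the grasp point, in m); z points along the fingers, x is the direction in which the jaws open and shut, and the axes are right-handed (so a half turn about z gives the same grasp; the last joint's range is limited). The gripper opens to 85 mm and grips with 20 to 120 N. Pads are 22 mm wide; open, the fingers measure 114 mm over their backs; the gripper's body (76 mm by 85 mm) begins 54 mm behind the grasp point. The pads swing forward as they close: fully open they stand 13 mm farther back than shut.
Start: joints at [1.073, 0.477, 0.022, 1.555, -0.011, 1.109, -0.083], TCP at [0.257, -0.624, 0.231] pointing down, gripper open.
Joint ranges: [-2.96, 2.96], [-0.34, 2.1], [-1.41, 1.46], [0.24, 2.44], [-1.37, 4.51], [0.17, 1.92], [-2.96, 2.96]. Speed limits (rad/s): [2.39, 2.39, 3.14, 3.14, 3.14, 3.14, 3.14].

## Interface

Orientations are given as a rotation vector (axis times angle).
In Python, from bench import readout, grab_frame, workorder, r gives the robot as it stands.
- The arm moves only by the shell command python3 -m handwheel 'ROWS' [FORCE]. ROWS is text: rows parted by semicolons, each of 7 numbers parted by spaces: the shift along the tool's x, y, z in mm, then the turn, a rotation vector about the tool's x, y, z in degrees, then the finger opening in mm, from 0 to 85.4. A call has 1 to 12 rows; each row is the pose to reach, as a shift and turn from the pose commanded when the call began, along the tool's axes at that moment; what a row does not reach only later rows make up. A row lasts 1/8 s, in which the tool goes at most 62.5 mm and 10.7 degrees, less where a joint would pass 70% of its speed; a pose out of reach is approached as far as the arm can. A call with a gripper value outside its range is refused whole. The fingers move at their own pace and stop on an object; FORCE is the grip in N (left out, the last holds). Time passes only in rows, so rows that repeat a pose let the fingers close. It gives the time, the measured TCP pose, the force and the opening at its end, in the units of the state.
- readout.get_obs(): the state, without advancing time (a new reading comes with each control period).
- grab_frame(name): name is "side" or "top" or "wrist"; returns a dict with "pixels" (480x640x3 uint8, red, green, blue), "fx", "fy", "cx", "cy" (pixels), "rvec" (rotation vector, rad) and "tvec" (3), from world to camera coordinates, as OpenCV has them. Camera axes: x right, y down, z forward; pixel columns grow to the right and rows downward; lengths in m; the calibration is good to about 2 mm. The wrist camera is an equidistant fisheye: a pixel r from the principal point sees the ray r / f radians off the axis. A picture is of the moment at which its call begins. There is no depth.
- workorder.hand_in(): hands the job in, once; it reports no verdict.
The state is a dict: "clock": time; "joints": joint angles; "qvel": joint speeds; "tau": joint torques, N m; "tcp_pos": TCP position; "orientation": TCP orientation; "contact_force": force on the tool from outside, world axes, zero at the start; "moment": the same for the moment, N m; "grip_width": finger opening in m.
Only numpy, scipy, OpenCV 4.12 (cv2) and the standard library are available. Lean on these libraries where they do the work, as an engineer would, in place of code of your own. Each camera call takes 0.05 s, during which the arm holds its last target.

## Task

The end stop of the shaft-marking bed is only slipped on its tube: its spring button still stands in the open notch. Press the button flush, slide the stop on towards the bracket until the button snaps out into the round hole, without forcing the button; then lay the longer of the two shafts in the V-blocks and push it gently up until its end touches the stop, and let go. Leave the short shaft and the other parts where they are.

Things in the scene. Friction and masses are not known exactly. Their poses are not given: they have to be found in the camera images.
- stop_bed: fixed shaft-marking bed: steel base 90 x 300 x 10 mm. Origin on the worktop under the tube's axis; y runs along the tube from the bracket to the V-blocks, z up. Clamp bracket 40 mm wide, 68 mm high at y -165 to -141 mm; from it a fixed square tube, 21 mm, axis at x = 0, z = 50 mm, ends at y = -33 mm.
- bed_vee (a point): on the bed at y = 73 mm, z = 50 mm, midway between the two steel V-blocks (at y = 42 and 104 mm, 12 mm thick, 42 mm wide, tops at z = 47 mm; their feet 62 mm wide, to z = 18 mm). A shaft lying in both has its axis along y through this point. Axes as the bed's.
- end_stop (a joint): end stop: square aluminium sleeve 28 mm wide, 100 mm long, on the tube, with a steel stop plate 36 x 36 x 6 mm at its V-block end. Value in m, grows as it is slid on towards the bracket (-y of the bed); friction about 2 N. The button meets the hole anywhere from 0.027 to 0.050 (the latch plate was set by hand); then the sleeve stands firm but for 1 mm of play either way.
- sleeve_mouth (a point): centre of the sleeve's open end towards the bracket, on the tube's axis; axes as the bed's. A steel latch plate 1.5 mm thick, set by hand on its slots, is screwed on the sleeve's -x side (29.5 mm across both): its notch, 10 mm wide, open to this end, ends 9 to 32 mm from here; 23 mm past that is the centre of its 10 mm round hole, 44 mm past it the plate ends. The notch's end stops an unpressed button.
- button (a joint): spring button: round steel pin, 8 mm across, domed, in the tube at y = -70 mm, z = 50 mm of the bed, pointing to -x. Value in m: 0 = out, 0.0045 = flush with the latch plate's face, 0.006 = under it; spring 3 N out, 5 N flush. Pinched flush, sleeve and all, about 10 N along slips the notch's end over its dome, if a finger covers it up to there. Over 15 N of load on its side harms it.
- button_tip (a point): tip of the button's dome (4.5 mm proud of the latch plate when out); axes as the bed's.
- stop_face (a point): centre of the stop plate's face that looks to the V-blocks (+y of the bed), on the tube's axis, 106 mm from the sleeve's mouth; axes as the bed's. It moves with the end stop.
- shaft_rack: fixed plywood rack 110 x 84 mm: notched cheeks 12 mm thick, 42 mm high, 58 mm clear between them, on an 8 mm base. Origin on the worktop under its centre; the two shafts lie along its y at x = 32 and -32 mm, axes at z = 45 mm, either one in either place.
- long_shaft: the longer shaft: ground steel, 22 mm in diameter, 140 mm long (ends turned to 19 mm over 11 mm), about 0.3 kg. Origin at its centre, y along it; both ends are alike.
- short_shaft: the shorter shaft, same diameter, 95 mm long; stays in the rack. Origin at its centre, y along it.
- valve_block: small grey valve block 40 x 72 x 44 mm behind the bed; origin under its centre.
- steel_sleeve: loose ground steel sleeve 43 mm in diameter, 42 mm high, behind the bed; origin under its centre.
- bearing: ball bearing 52 mm in diameter, 15 mm high, in front of the bed; origin under its centre.

How it is judged:
By the outcome, as a careful person would: the job done as asked, in the order asked, and still so for the second after the job is handed in, with the robot touching nothing.
It also fails if it takes over 61 s, if anything falls off the work surface, if the arm or the gripper's body presses on something with over 40 N, if the wrist force passes 120 N, or if a joint passes its speed limit or range.

## Working session

There is one attempt and no reset: what is moved stays moved. The work goes in short steps, Python scripts to look and compute and a shell command to move; the robot and the scene stay as the last step left them, time stands still between calls to the robot, and variables do not carry over. Pictures are saved under pics/ and viewed, and the job is handed in when it is done.

```bash
ls; mkdir -p pics
python3 - <<'E'
from bench import readout, grab_frame, r
import cv2
print(readout.get_obs()); print(r.grip_depth)
for n in ["side","top","wrist"]:
    f=grab_frame(n); cv2.imwrite(f"pics/{n}0.png",f["pixels"][:,:,::-1])
    print(n,{k:v for k,v in f.items() if k!="pixels"})
E
```

```text
pics
{'clock': 0.0, 'joints': array([ 1.07292222,  0.47781109,  0.02236112,  1.55643477, -0.01153345,
        1.10928863, -0.08307185]), 'qvel': array([ 0.00090029, -0.00044969,  0.00170282,  0.00072656,  0.00222013,
        0.00246618,  0.00037833]), 'tau': array([ 4.43295639e-04, -5.96444499e+01,  1.60815451e+00, -2.81195086e+01,
        1.25013205e-02,  9.48813627e-03, -1.47122250e-05]), 'tcp_pos': array([ 0.25624919, -0.62384068,  0.23032579]), 'orientation': array([-2.60883878e+00,  1.74866432e+00,  2.46152905e-03]), 'contact_force': array([-0.10687735, -0.34389896, -0.76511178]), 'moment': array([ 0.05060642,  0.04598669, -0.02241266]), 'grip_width': 0.08549180978093888}
0.0187
side {'fx': 474.10931909141067, 'fy': 474.10931909141067, 'cx': 325.41250031482224, 'cy': 235.00933637672722, 'rvec': array([ 2.1388193 ,  0.09942205, -0.08065554]), 'tvec': array([-0.48472351, -0.05742641,  1.2500535 ])}
top {'fx': 439.8343894904989, 'fy': 439.8343894904989, 'cx': 320.3935789917538, 'cy': 245.2900726900285, 'rvec': array([ 2.15847224, -2.21239361,  0.10333256]), 'tvec': array([-0.1466693 ,  0.52226368,  0.8658978 ])}
wrist {'fx': 371.64829954431775, 'fy': 371.64829954431775, 'cx': 314.83250934327555, 'cy': 244.60360826601507, 'rvec': array([-2.38746004,  1.59917404,  0.25039095]), 'tvec': array([-0.67526082, -0.03914368,  0.37894967])}
```

View pics/side0.png

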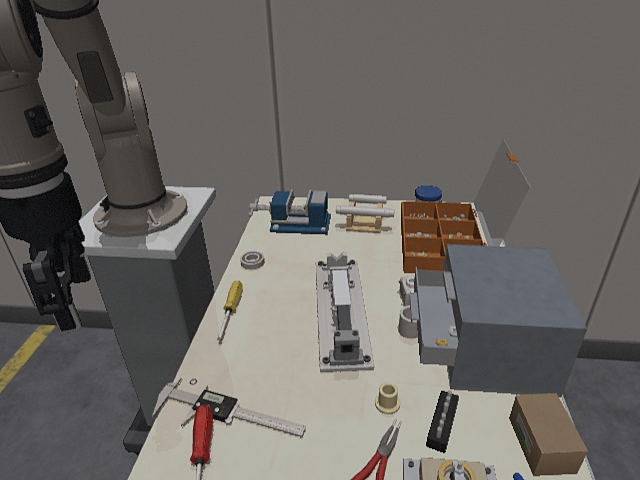

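View pics/top0.png

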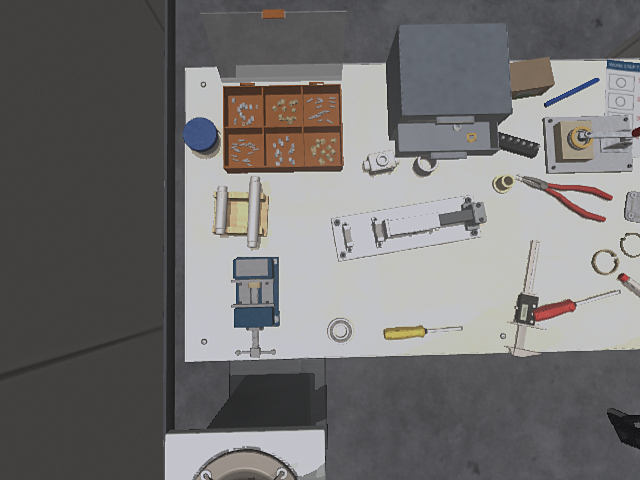

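View pics/wrist0.png

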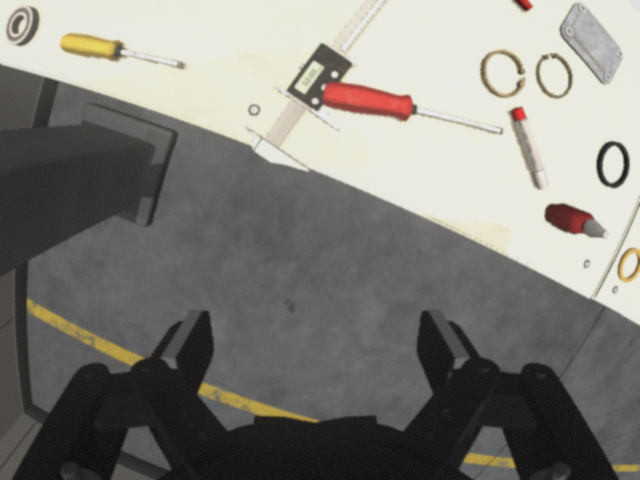

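The side view shows the bed at (345,310), bracket near; the top view shows the bed from (340,240) to (480,215), and the rack at (240,212) with the longer shaft at u≈256.

```bash
cat > h.py <<'E'
import numpy as np, cv2
from scipy.spatial.transform import Rotation as R
from bench import readout, grab_frame, r
def rays(f,uv,fish=False):
    uv=np.atleast_2d(np.array(uv,float)); Rm=R.from_rotvec(f["rvec"]).as_matrix(); t=np.array(f["tvec"])
    d=(uv-[f["cx"],f["cy"]])/[f["fx"],f["fy"]]
    if fish:
        th=np.linalg.norm(d,axis=1,keepdims=True); d=np.hstack([d/np.maximum(th,1e-9)*np.sin(th),np.cos(th)])
    else: d=np.hstack([d,np.ones((len(d),1))])
    return -Rm.T@t, (d/np.linalg.norm(d,axis=1,keepdims=True))@Rm
def onz(f,uv,z,fish=False):
    o,d=rays(f,uv,fish); return o+d*((z-o[2])/d[:,2:3])
def proj(f,P,fish=False):
    P=np.atleast_2d(P); c=P@R.from_rotvec(f["rvec"]).as_matrix().T+f["tvec"]
    if fish:
        rr=np.linalg.norm(c[:,:2],axis=1,keepdims=True); th=np.arctan2(rr,c[:,2:3]); d=c[:,:2]/rr*th
    else: d=c[:,:2]/c[:,2:3]
    return d*[f["fx"],f["fy"]]+[f["cx"],f["cy"]]
def crop(f,x0,y0,x1,y1,s,name):
    cv2.imwrite(name,cv2.resize(f["pixels"][y0:y1,x0:x1,::-1],None,fx=s,fy=s,interpolation=cv2.INTER_CUBIC))
E
python3 - <<'E'
from h import *
f=grab_frame("top"); crop(f,320,180,500,270,4,"pics/t1.png"); crop(f,200,165,290,260,6,"pics/t2.png")
f=grab_frame("side"); crop(f,300,240,390,380,4,"pics/s1.png")
E
```

```text
(no output)
```

View pics/t1.png

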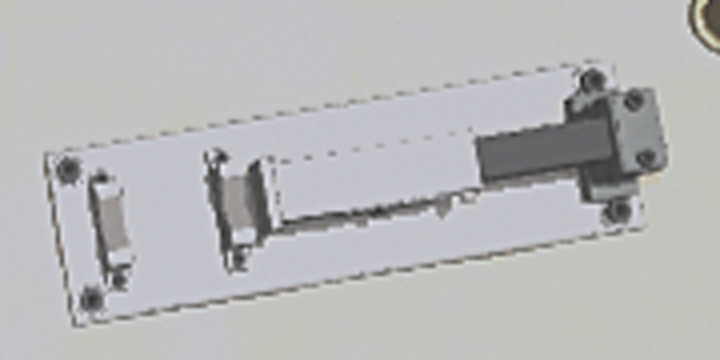

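View pics/t2.png

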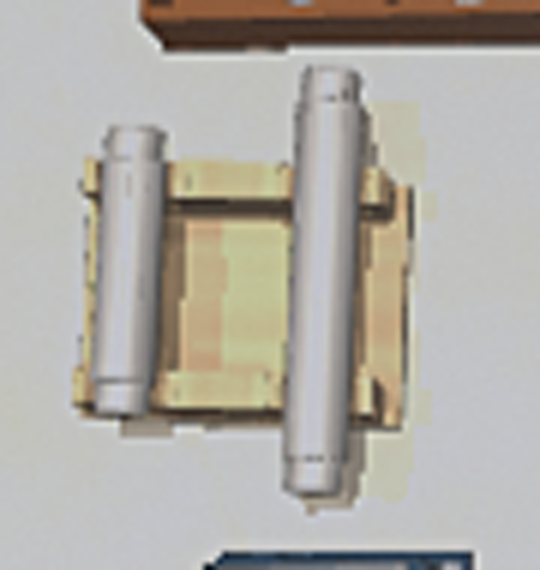

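View pics/s1.png

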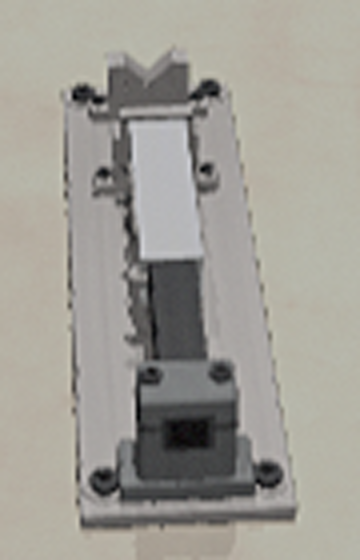

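Run:
```python
from h import *
f=grab_frame("top")
c=np.array([(46,153),(76,325),(643,230),(612,63)])/4+[320,180]
P=onz(f,c,0.01);print(P)
print([np.linalg.norm(P[i]-P[(i+1)%4]) for i in range(4)], P.mean(0))
d=(P[0]+P[1]-P[2]-P[3])/2; print("bed yaw y-axis", np.degrees(np.arctan2(-d[0],d[1])))
# bracket top corners z=.068, sleeve top z=.064, vee tops z .047
for n,z,px in [("bracket",.068,[(655,88),(667,165),(608,100),(622,175)]),("sleeve",.064,[(272,158),(474,132),(480,190),(285,222)]),("vee104",.047,[(92,178),(110,282),(117,178),(130,265)]),("vee42",.047,[(210,152),(232,268),(255,250)])]:
    print(n,onz(f,np.array(px)/4+[320,180],z).round(4).tolist())
c=np.array([(331,68),(312,492),(136,126),(118,413)])/6+[200,165]
S=onz(f,c,0.048);print("shafts",S, np.linalg.norm(S[0]-S[1]),np.linalg.norm(S[2]-S[3]))
```

```text
[[ 0.57476882 -0.18393693  0.01      ]
 [ 0.48587881 -0.19684532  0.01      ]
 [ 0.5275939  -0.49019997  0.01      ]
 [ 0.61494052 -0.47885374  0.01      ]]
[np.float64(0.08982238688895874), np.float64(0.2963057514561496), np.float64(0.08808046556058521), np.float64(0.29764019469573894)] [ 0.55079551 -0.33745899  0.01      ]
bed yaw y-axis 7.9245932940263
bracket [[0.5913, -0.4777, 0.068], [0.5536, -0.4814, 0.068], [0.5859, -0.4545, 0.068], [0.5492, -0.4593, 0.068]]
sleeve [[0.562, -0.2911, 0.064], [0.5724, -0.3898, 0.064], [0.544, -0.3914, 0.064], [0.5307, -0.2962, 0.064]]
vee104 [[0.5565, -0.2048, 0.047], [0.5049, -0.2121, 0.047], [0.5562, -0.2171, 0.047], [0.513, -0.2222, 0.047]]
vee42 [[0.5681, -0.2635, 0.047], [0.5104, -0.2723, 0.047], [0.519, -0.2839, 0.047]]
shafts [[ 0.65665648 -0.03330236  0.048     ]
 [ 0.51626198 -0.02528923  0.048     ]
 [ 0.63865984  0.03109543  0.048     ]
 [ 0.54367585  0.03762277  0.048     ]] 0.14062299714835938 0.0952080109525264
```

```bash
cat >> h.py <<'E'
YAW=np.radians(8.2); O=np.array([0.5495,-0.316,0])
def bed(x,y,z=0): # mm -> world
    c,s=np.cos(YAW),np.sin(YAW); return O+np.array([x*c-y*s,x*s+y*c,z])/1000
def tool(o=None):
    o=o or readout.get_obs(); return np.array(o["tcp_pos"]),R.from_rotvec(o["orientation"])
def goal(p,theta): # tool down, jaw axis at heading theta deg ; prints shift mm and turn deg
    P,Rt=tool(); t=np.radians(theta); G=R.from_matrix(np.array([[np.cos(t),np.sin(t),0],[np.sin(t),-np.cos(t),0],[0,0,-1]]).T)
    G=R.from_matrix(np.column_stack([[np.cos(t),np.sin(t),0],[np.sin(t),-np.cos(t),0],[0,0,-1]]))
    print("shift",(Rt.inv().apply(np.array(p)-P)*1000).round(1),"turn",np.degrees((Rt.inv()*G).as_rotvec()).round(2))
E
python3 - <<'E'
from h import *
f=grab_frame("wrist"); P,Rt=tool(); o,d=rays(f,[[f["cx"],f["cy"]]],True)
print("cam in tool",Rt.inv().apply(o-P)*1000, Rt.inv().apply(d)); 
print(Rt.as_matrix())
goal(bed(-90,-40,150),8.2)
goal(bed(-90,-40,150),8.2-180)
E
```

```text
cam in tool [   0.60796261  -78.76039912 -142.09905771] [[0.00126719 0.3050572  0.95233319]]
[[ 3.79991520e-01 -9.24989947e-01 -2.06153742e-04]
 [-9.24989864e-01 -3.79991574e-01  3.94698647e-04]
 [-4.43428965e-04  4.07079829e-05 -9.99999901e-01]]
shift [-156.9 -291.2   81.1] turn [-1.000e-02  2.000e-02 -7.587e+01]
shift [-156.9 -291.2   81.1] turn [2.0000e-02 2.0000e-02 1.0413e+02]
```

Run:
```python
from h import *
goal(bed(-100,-80,70),8.2)
```

```text
shift [-120.5 -271.7  161.1] turn [-1.000e-02  2.000e-02 -7.587e+01]
```

```bash
python3 -m handwheel '-50 -130 60 0 0 -38 85; -120 -270 140 0 0 -76 85; -120 -270 161 0 0 -76 85; -120 -270 161 0 0 -76 85; -120 -270 161 0 0 -76 85; -120 -270 161 0 0 -76 85; -120 -270 161 0 0 -76 85; -120 -270 161 0 0 -76 85; -120 -270 161 0 0 -76 85' 25
python3 - <<'E'
from h import *
f=grab_frame("wrist"); cv2.imwrite("pics/w1.png",f["pixels"][:,:,::-1]); print(tool()[0]); print(proj(f,[bed(-14.7,-70,50),bed(-14.7,-75,50),bed(-14.7,31,50)],True))
E
```

```text
clock: 1.48
tcp_pos: [0.4603, -0.4115, 0.0705]
orientation: [3.133, 0.221, 0.0]
contact_force: [-0.2, -0.5, 1.0]
grip_width: 0.0854
[ 0.46035887 -0.41148738  0.07060095]
[[484.76379682 269.6327649 ]
 [483.28718077 278.71085572]
 [500.06617182  65.02348475]]
```

View pics/w1.png

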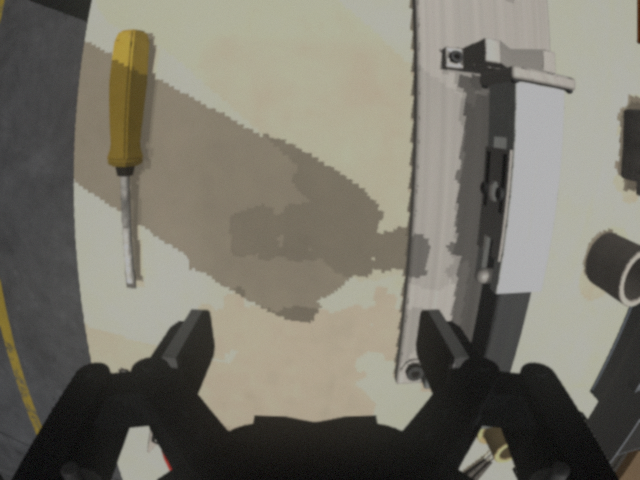

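Run:
```python
from h import *
im=cv2.imread("pics/w1.png")[40:310,440:600]
im=cv2.convertScaleAbs(im,alpha=1.6,beta=10)
cv2.imwrite("pics/w1c.png",cv2.resize(im[100:],None,fx=3.5,fy=3.5,interpolation=cv2.INTER_CUBIC))
cv2.imwrite("pics/w1d.png",cv2.resize(im[80:230,20:90],None,fx=4,fy=4,interpolation=cv2.INTER_CUBIC))
```

```text
(no output)
```

View pics/w1d.png

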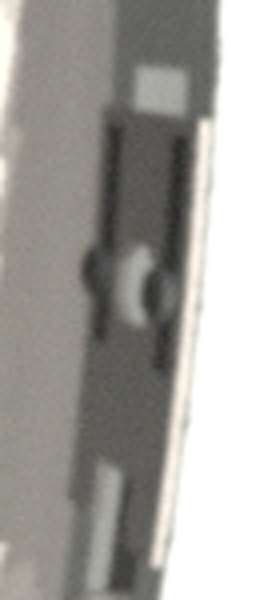

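```bash
cat >> h.py <<'E'
def onside(f,uv,xb=-15.5,fish=True):
    o,d=rays(f,uv,fish); n=np.array([np.cos(YAW),np.sin(YAW),0]); p=bed(xb,0)
    X=o+d*(((p-o)@n)/(d@n))[:,None]; Q=X-O; c,s=np.cos(YAW),np.sin(YAW)
    return np.column_stack([Q@[c,s,0],Q@[-s,c,0],Q[:,2]])*1000
E
python3 - <<'E'
from h import *
f=grab_frame("wrist")
px=np.array([(150,112),(133,285),(107,462),(107,590),(98,265),(160,295),(100,600)])/4+[460,120]
print(onside(f,px).round(1))
print(onside(f,[[485,276]],-20).round(1))
E
```

```text
[[-15.5  -8.9  51. ]
 [-15.5 -29.8  50. ]
 [-15.5 -52.4  48.4]
 [-15.5 -67.5  53.4]
 [-15.5 -29.1  39.8]
 [-15.5 -29.7  57.2]
 [-15.5 -69.4  51.9]]
[[-20.  -68.6  61.4]]
```

The wrist view shows the button at (485,276), the notch end at about (487,236) and the hole at (493,191). In bed y, the notch end is at about -52.5, the hole at about -29.7 and the plate end at about -9. The notch end is thus about 17 mm from the button, and the hole should come up at about 40 mm of slide.

Run:
```python
from h import *
goal(bed(-0.75,-62.5,110),8.2)
```

```text
shift [101.  -19.3 -39.4] turn [ 0.04 -0.01 -0.05]
```

```bash
python3 -m handwheel '0 0 -40 0 0 0 70; 60 -15 -40 0 0 0 70; 101 -19 -40 0 0 0 70; 101 -19 -40 0 0 0 70'
python3 - <<'E'
from h import *
f=grab_frame("wrist"); cv2.imwrite("pics/w2.png",f["pixels"][:,:,::-1])
print(tool()[0]); goal(bed(-0.75,-62.5,110),8.2)
print(proj(f,[bed(0,-75,64),bed(-14,-75,64),bed(14,-75,64),bed(-14,25,64),bed(14,25,64),bed(-18,31,68),bed(18,31,68),bed(-20,-141,68),bed(20,-141,68)],True).round(1))
E
```

```text
clock: 2.08
tcp_pos: [0.5618, -0.3745, 0.1109]
orientation: [-3.132, -0.233, -0.005]
contact_force: [0.5, 0.6, -0.2]
grip_width: 0.0698
[ 0.5591094  -0.37623886  0.11035561]
shift [-1.7  1.5  0.4] turn [-0.01 -0.04  0.2 ]
[[306.  298.8]
 [281.3 298.6]
 [330.8 298.9]
 [278.1 115.4]
 [334.1 115.4]
 [269.2 103.3]
 [342.9 103.3]
 [275.2 392.2]
 [337.7 392.7]]
```

View pics/w2.png

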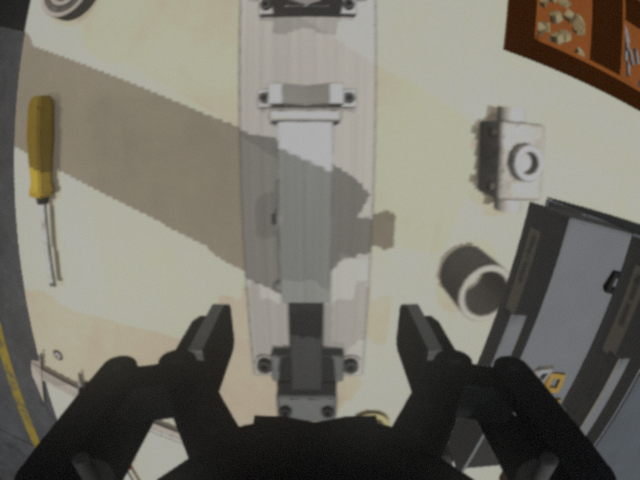

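Run:
```python
from h import *
f=grab_frame("wrist"); g=cv2.convertScaleAbs(f["pixels"][:,:,::-1],alpha=1.4)
cv2.imwrite("pics/w2c.png",cv2.resize(g[80:320,250:370],None,fx=4,fy=4,interpolation=cv2.INTER_CUBIC)[:,:]) 
cv2.imwrite("pics/w2d.png",cv2.resize(g[80:225,235:385],None,fx=4,fy=4,interpolation=cv2.INTER_CUBIC))
cv2.imwrite("pics/w2e.png",cv2.resize(g[225:370,235:385],None,fx=4,fy=4,interpolation=cv2.INTER_CUBIC))
P=[bed(0,-75,64),bed(-14,-75,64),bed(14,-75,64),bed(-14,25,64),bed(14,25,64),bed(-18,31,68),bed(18,31,68),bed(-20,-141,68),bed(20,-141,68)]
uv=proj(f,P,True);print(tool()[0]); print(((uv-[235,80])*4).round(0).tolist()); print(((uv-[235,225])*4).round(0).tolist())
```

```text
[ 0.55737722 -0.37754042  0.11012673]
[[306.0, 868.0], [206.0, 867.0], [405.0, 868.0], [195.0, 130.0], [420.0, 131.0], [160.0, 82.0], [455.0, 82.0], [180.0, 1245.0], [431.0, 1246.0]]
[[306.0, 288.0], [206.0, 287.0], [405.0, 288.0], [195.0, -450.0], [420.0, -449.0], [160.0, -498.0], [455.0, -498.0], [180.0, 665.0], [431.0, 666.0]]
```

View pics/w2d.png

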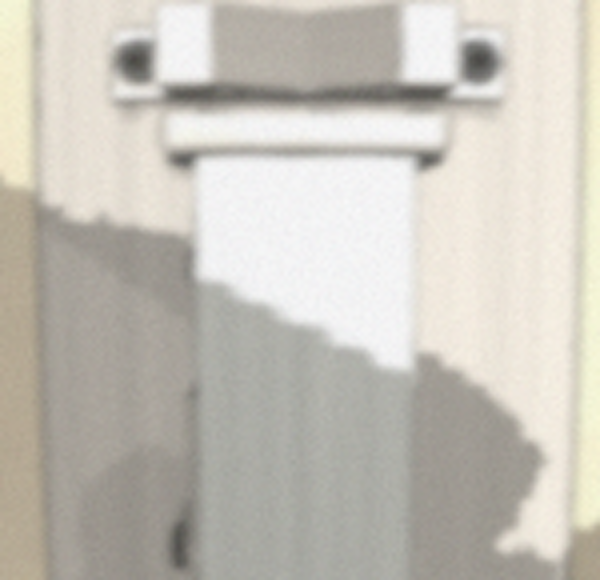

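View pics/w2e.png

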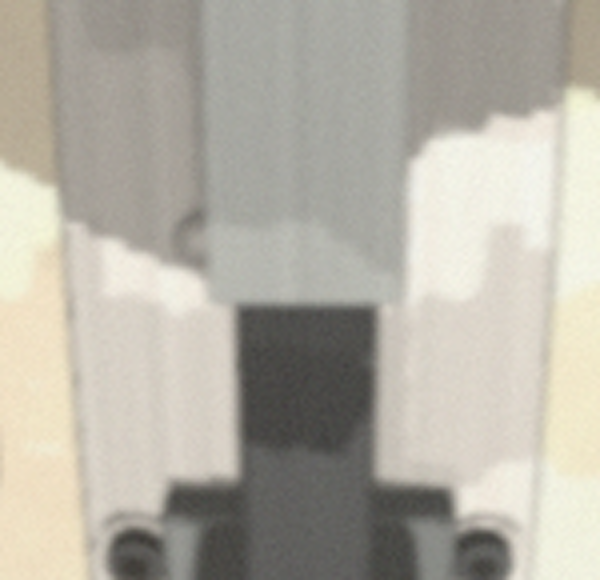

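Run:
```python
from h import *
f=grab_frame("wrist")
def b(P):
    Q=P-O;c,s=np.cos(YAW),np.sin(YAW);return np.column_stack([Q@[c,s,0],Q@[-s,c,0]])*1000
for n,z,o,px in [("mouth",.064,225,[(207,304),(408,304)]),("far",.064,80,[(195,155),(413,155)]),("mid",.064,80,[(197,400),(411,400)]),("plate",.068,80,[(164,115),(447,115)]),("vee",.047,80,[(157,85),(460,85),(308,90)]),("tube",.0605,225,[(241,310),(376,310),(241,470),(372,470)]),("btn",.05,225,[(192,240)])]:
    print(n,b(onz(f,np.array(px)/4+[235,o],z,True)).round(1).tolist())
```

```text
mouth [[-16.0, -78.5], [12.4, -78.4]]
far [[-15.8, 20.9], [11.4, 20.9]]
mid [[-15.8, -10.4], [11.4, -10.4]]
plate [[-19.2, 25.8], [15.2, 25.8]]
vee [[-22.3, 31.2], [18.7, 31.2], [-1.9, 30.2]]
tube [[-11.4, -81.2], [8.1, -81.1], [-11.9, -108.7], [8.0, -108.6]]
btn [[-19.1, -74.8]]
```

Run:
```python
from h import *
f=grab_frame("wrist"); P,Rt=tool(); print(P, readout.get_obs()["clock"])
g=cv2.convertScaleAbs(f["pixels"][:,:,::-1],alpha=2.5,beta=20)
cv2.imwrite("pics/w3.png",cv2.resize(g[280:400,160:480],None,fx=2.5,fy=2.5,interpolation=cv2.INTER_CUBIC))
T=np.array([(x,y,z) for z in (-8,) for y in (-11,11) for x in (-35,0,35)])/1000
uv=proj(f,P+Rt.apply(T),True); print(uv.round(1).tolist()); print(((uv-[160,280])*2.5).round(0).tolist())
# w1 reinterpretation
```

```text
[ 0.55613064 -0.37862901  0.1100779 ] 2.275
[[226.2, 299.8], [311.6, 300.9], [397.4, 300.1], [231.3, 344.7], [311.8, 346.5], [392.5, 345.1]]
[[166.0, 49.0], [379.0, 52.0], [593.0, 50.0], [178.0, 162.0], [379.0, 166.0], [581.0, 163.0]]
```

View pics/w3.png

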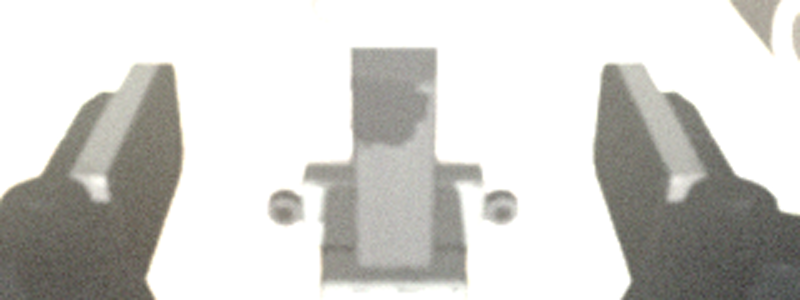

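```bash
python3 -m handwheel '0 0 0 0 0 0 70; 0 0 0 0 0 0 70; 0 0 0 0 0 0 70'
python3 - <<'E'
from h import *
P0,_=tool()
f=grab_frame("wrist"); P,Rt=tool(); print(P0,P, R.as_rotvec(Rt),np.degrees(np.arctan2(Rt.as_matrix()[1,0],Rt.as_matrix()[0,0])))
g=f["pixels"][:,:,::-1]
cv2.imwrite("pics/w4.png",cv2.resize(cv2.convertScaleAbs(g,alpha=2.5,beta=20)[280:400,160:480],None,fx=2.5,fy=2.5,interpolation=cv2.INTER_CUBIC))
g=cv2.convertScaleAbs(g,alpha=1.4)
cv2.imwrite("pics/w4d.png",cv2.resize(g[80:225,235:385],None,fx=4,fy=4,interpolation=cv2.INTER_CUBIC))
cv2.imwrite("pics/w4e.png",cv2.resize(g[225:370,235:385],None,fx=4,fy=4,interpolation=cv2.INTER_CUBIC))
T=np.array([(x,y,z) for z in (-8,) for y in (-11,11) for x in (-35,0,35)])/1000
uv=proj(f,P+Rt.apply(T),True); print(((uv-[160,280])*2.5).round(0).tolist())
E
```

```text
clock: 2.65
tcp_pos: [0.5576, -0.3776, 0.1104]
orientation: [3.133, 0.227, 0.0]
contact_force: [0.2, -0.3, -0.3]
grip_width: 0.0697
[ 0.55755916 -0.37763154  0.11042344] [ 0.55765908 -0.37752345  0.11037468] [3.13326836e+00 2.27627996e-01 7.65777208e-05] 8.31033268373529
[[168.0, 47.0], [382.0, 50.0], [597.0, 48.0], [181.0, 160.0], [382.0, 164.0], [584.0, 161.0]]
```

View pics/w4.png

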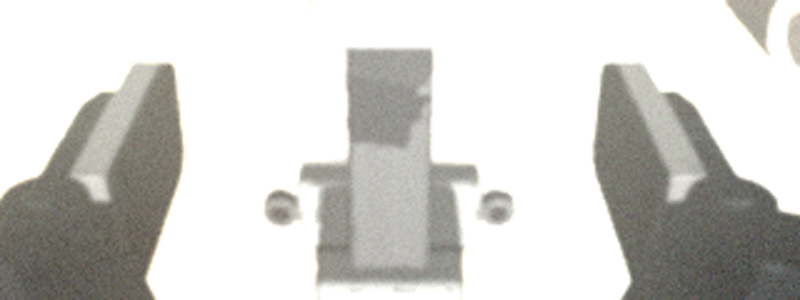

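View pics/w4d.png

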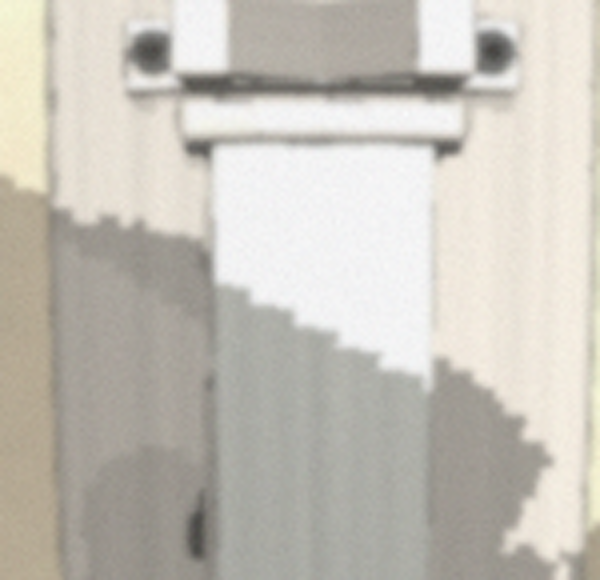

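View pics/w4e.png

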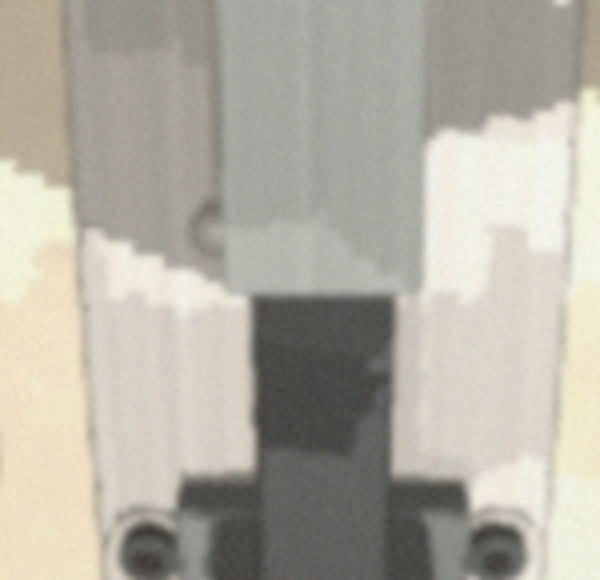

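Run:
```python
from h import *
f=grab_frame("wrist"); P,Rt=tool()
def t(px,o,z): return (Rt.inv().apply(onz(f,np.array(px)/4+[235,o],z,True)-P)*1000).round(1).tolist()
print("btn",t([(208,228)],225,.05),"mouth",t([(226,296),(424,296)],225,.064),"far",t([(212,145),(434,145)],80,.064),"plate",t([(183,105),(466,105)],80,.068),"vee",t([(177,80),(477,80)],80,.047),"tube",t([(256,300),(392,300),(262,460),(386,460)],225,.0605))
```

```text
btn [[-15.7, 10.9, 60.3]] mouth [[-12.3, 15.3, 46.3], [15.6, 15.3, 46.3]] far [[-12.6, -84.1, 46.3], [15.1, -84.1, 46.3]] plate [[-15.8, -89.0, 42.3], [18.7, -89.1, 42.3]] vee [[-18.5, -93.8, 63.3], [22.2, -93.9, 63.3]] tube [[-8.3, 17.7, 49.8], [11.3, 17.7, 49.8], [-7.8, 45.0, 49.8], [11.0, 45.0, 49.8]]
```

```bash
python3 -m handwheel '-0.5 1.5 40 0 0 0 62; -0.5 1.5 70 0 0 0 60; -0.5 1.5 81 0 0 0 60; -0.5 1.5 81 0 0 0 60; -0.5 1.5 81 0 0 0 60'
python3 - <<'E'
from h import *
f=grab_frame("wrist"); cv2.imwrite("pics/w5.png",f["pixels"][:,:,::-1]); g=cv2.convertScaleAbs(f["pixels"][:,:,::-1],alpha=2,beta=10)
cv2.imwrite("pics/w5c.png",cv2.resize(g[150:400,200:430],None,fx=2.4,fy=2.4,interpolation=cv2.INTER_CUBIC))
f=grab_frame("side"); crop(f,270,230,400,380,4,"pics/s5.png")
E
```

```text
clock: 3.38
tcp_pos: [0.5586, -0.3793, 0.0308]
orientation: [3.132, 0.228, 0.003]
contact_force: [0.8, 0.4, -0.2]
grip_width: 0.0603
```

View pics/w5c.png

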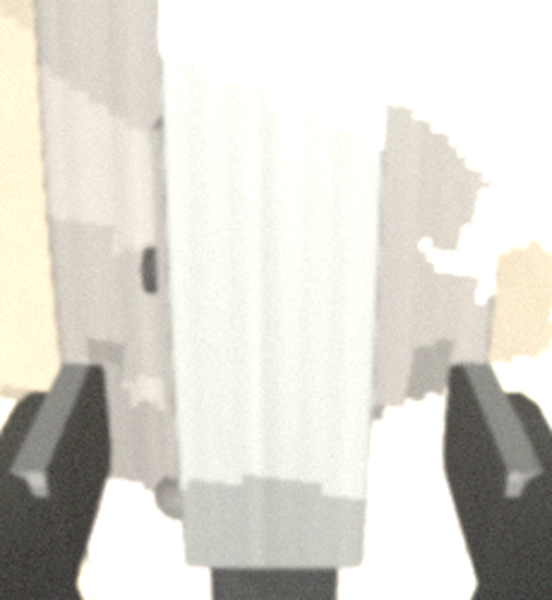

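View pics/s5.png

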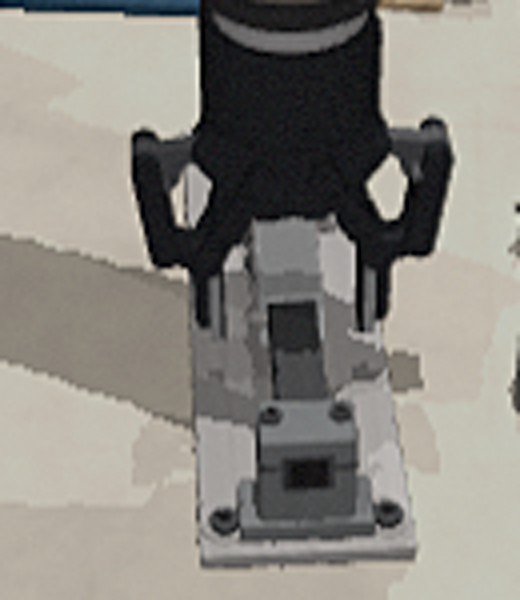

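Run:
```python
from h import *
f=grab_frame("wrist"); P,Rt=tool(); print(P)
for x in (-30,-22):
  for z in (0,-8,-20,-28):
    T=np.array([(x,y,z) for y in (-11,0,11)])/1000
    print(x,z,((proj(f,P+Rt.apply(T),True)-[200,150])*2.4).round(0).tolist())
uv=np.array([(168,497),(186,565),(363,565)])/2.4+[200,150]
print((Rt.inv().apply(onz(f,uv[:1],.05,True)-P)*1000).round(1),(Rt.inv().apply(onz(f,uv[1:],.064,True)-P)*1000).round(1))
```

```text
[ 0.55830167 -0.37934354  0.03059532]
-30 0 [[101.0, 338.0], [106.0, 392.0], [110.0, 443.0]]
-30 -8 [[93.0, 358.0], [98.0, 414.0], [103.0, 466.0]]
-30 -20 [[79.0, 391.0], [85.0, 450.0], [91.0, 504.0]]
-30 -28 [[68.0, 416.0], [76.0, 477.0], [83.0, 532.0]]
-22 0 [[145.0, 339.0], [149.0, 393.0], [152.0, 444.0]]
-22 -8 [[139.0, 359.0], [143.0, 415.0], [147.0, 468.0]]
-22 -20 [[128.0, 392.0], [133.0, 451.0], [138.0, 506.0]]
-22 -28 [[120.0, 418.0], [126.0, 479.0], [131.0, 534.0]]
[[-16.9   9.4 -19.4]] [[-12.8  12.6 -33.4]
 [ 14.7  12.6 -33.4]]
```

```bash
python3 -m handwheel '-0.7 0.3 3 0 0 0 45; -0.7 0.3 3 0 0 0 38; -0.7 0.3 3 0 0 0 34; -0.7 0.3 3 0 0 0 31; -0.7 0.3 3 0 0 0 25; -0.7 0.3 3 0 0 0 25' 25
python3 - <<'E'
from h import *
o=readout.get_obs();print(o["tcp_pos"],o["contact_force"],o["grip_width"])
f=grab_frame("wrist"); g=cv2.convertScaleAbs(f["pixels"][:,:,::-1],alpha=2,beta=10)
cv2.imwrite("pics/w6c.png",cv2.resize(g[150:400,200:430],None,fx=2.4,fy=2.4,interpolation=cv2.INTER_CUBIC))
E
```

```text
clock: 4.28
tcp_pos: [0.5576, -0.3793, 0.0266]
orientation: [3.133, 0.229, 0.002]
contact_force: [0.9, -1.3, 1.0]
grip_width: 0.0289
[ 0.55755379 -0.37926712  0.0265545 ] [ 0.9201812  -1.28982396  1.00004206] 0.028926974087916574
```

View pics/w6c.png

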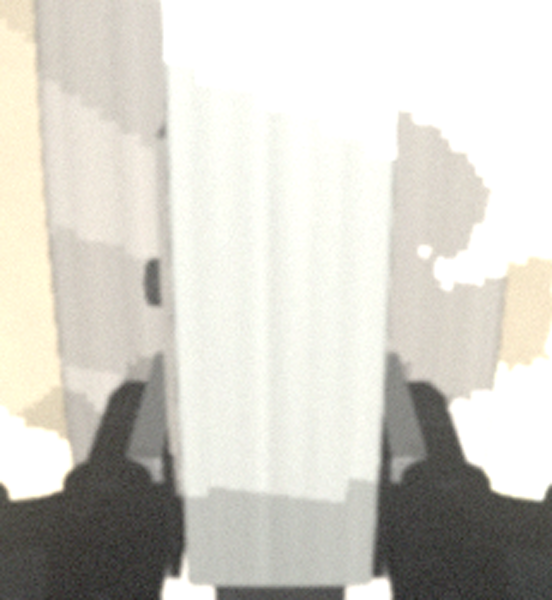

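The view shows both pads on the sleeve and the button covered. The width of 28.9 mm says it is flush. Next I slide, in short strokes.

```bash
python3 -m handwheel '0 2 0 0 0 0 25; 0 5 0 0 0 0 25; 0 8 0 0 0 0 25; 0 10 0 0 0 0 25' 30
python3 -m handwheel '0 1 0 0 0 0 25; 0 2 0 0 0 0 25; 0 3 0 0 0 0 25'
```

```text
clock: 4.82
tcp_pos: [0.5588, -0.3875, 0.0265]
orientation: [-3.131, -0.23, -0.0]
contact_force: [-1.5, 4.6, 5.3]
grip_width: 0.0291
clock: 5.2
tcp_pos: [0.5592, -0.3905, 0.0266]
orientation: [-3.131, -0.23, -0.0]
contact_force: [-0.4, 5.5, 6.0]
grip_width: 0.0291
```

```bash
python3 -m handwheel '0 1 0 0 0 0 25; 0 2 0 0 0 0 25'
python3 -m handwheel '0 1 0 0 0 0 25; 0 2 0 0 0 0 25'
python3 -c "
from h import *
o=readout.get_obs();print(o['tcp_pos'],o['contact_force'])
f=grab_frame('wrist'); g=cv2.convertScaleAbs(f['pixels'][:,:,::-1],alpha=2,beta=10)
cv2.imwrite('pics/w7c.png',cv2.resize(g[150:400,200:430],None,fx=2.4,fy=2.4,interpolation=cv2.INTER_CUBIC))"
```

```text
clock: 5.45
tcp_pos: [0.5595, -0.3924, 0.0265]
orientation: [-3.131, -0.23, 0.0]
contact_force: [-1.5, 4.7, 5.7]
grip_width: 0.0286
clock: 5.7
tcp_pos: [0.5598, -0.3944, 0.0266]
orientation: [-3.131, -0.23, 0.0]
contact_force: [-1.3, 4.1, 5.5]
grip_width: 0.0289
[ 0.55978225 -0.39440148  0.02655101] [-1.25508605  4.13430279  5.54023932]
```

View pics/w7c.png

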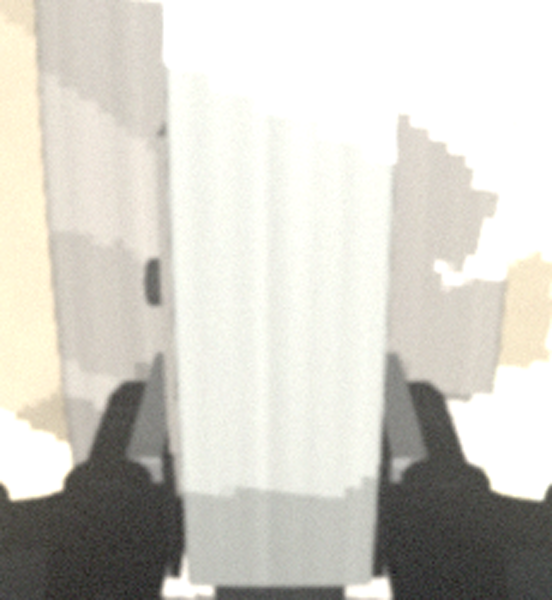

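```bash
python3 -m handwheel '0 0.7 0 0 0 0 25; 0 1.5 0 0 0 0 25'
python3 -m handwheel '0 0.7 0 0 0 0 25; 0 1.5 0 0 0 0 25'
python3 -m handwheel '0 0.7 0 0 0 0 25; 0 1.5 0 0 0 0 25'
```

```text
clock: 6.0
tcp_pos: [0.56, -0.3959, 0.0266]
orientation: [-3.131, -0.23, 0.0]
contact_force: [-1.1, 6.1, 6.5]
grip_width: 0.0288
clock: 6.25
tcp_pos: [0.5602, -0.3972, 0.0265]
orientation: [-3.131, -0.23, 0.0]
contact_force: [-1.3, 6.3, 5.7]
grip_width: 0.0287
clock: 6.5
tcp_pos: [0.5603, -0.3981, 0.0266]
orientation: [-3.13, -0.23, 0.001]
contact_force: [-3.0, 6.8, 7.4]
grip_width: 0.0287
```

```bash
python3 -m handwheel '0 0.7 0 0 0 0 25; 0 1.2 0 0 0 0 25'
python3 -m handwheel '0 0.7 0 0 0 0 25; 0 1.2 0 0 0 0 25'
python3 -c "
from h import *
o=readout.get_obs();print(o['tcp_pos'],o['contact_force'])
f=grab_frame('wrist'); g=cv2.convertScaleAbs(f['pixels'][:,:,::-1],alpha=2,beta=10)
cv2.imwrite('pics/w8c.png',cv2.resize(g[150:400,200:430],None,fx=2.4,fy=2.4,interpolation=cv2.INTER_CUBIC))"
```

```text
clock: 6.75
tcp_pos: [0.5604, -0.3985, 0.0265]
orientation: [-3.129, -0.231, 0.002]
contact_force: [-3.5, 9.1, 8.4]
grip_width: 0.0288
clock: 7.0
tcp_pos: [0.5607, -0.4004, 0.0265]
orientation: [-3.13, -0.231, 0.001]
contact_force: [-1.2, 5.3, 5.5]
grip_width: 0.0289
[ 0.56065774 -0.40039298  0.02654883] [-1.16413317  5.34331904  5.52220991]
```

View pics/w8c.png

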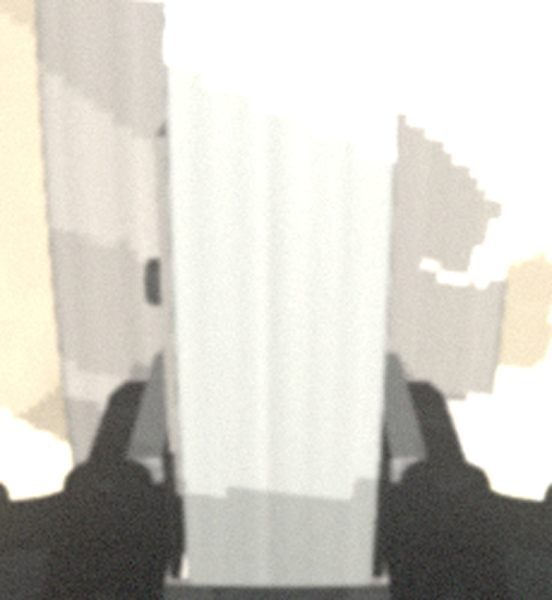

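```bash
python3 -m handwheel '0 3 0 0 0 0 25; 0 6 0 0 0 0 25; 0 9 0 0 0 0 25; 0 12 0 0 0 0 25; 0 15 0 0 0 0 25; 0 17 0 0 0 0 25' 24
python3 -m handwheel '0 0.5 0 0 0 0 25; 0 1 0 0 0 0 25'
```

```text
clock: 7.8
tcp_pos: [0.5634, -0.4189, 0.0266]
orientation: [-3.132, -0.23, -0.001]
contact_force: [0.8, 2.4, 3.5]
grip_width: 0.0288
clock: 8.05
tcp_pos: [0.5637, -0.4211, 0.0266]
orientation: [3.133, 0.228, 0.002]
contact_force: [2.6, 0.4, 3.2]
grip_width: 0.0287
```

```bash
python3 -m handwheel '0 0.6 0 0 0 0 25; 0 0.6 0 0 0 0 25'
python3 -c "
from h import *
f=grab_frame('wrist'); g=cv2.convertScaleAbs(f['pixels'][:,:,::-1],alpha=2,beta=10)
cv2.imwrite('pics/w9c.png',cv2.resize(g[100:400,200:430],None,fx=2,fy=2,interpolation=cv2.INTER_CUBIC))"
```

```text
clock: 8.3
tcp_pos: [0.5637, -0.4213, 0.0266]
orientation: [3.133, 0.228, 0.002]
contact_force: [3.2, 0.7, 2.7]
grip_width: 0.0286
```

View pics/w9c.png

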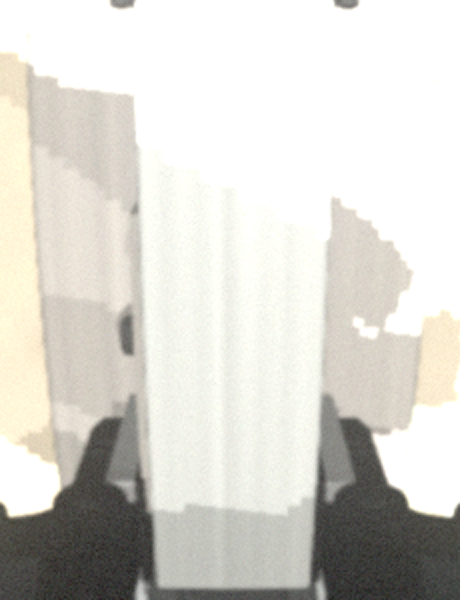

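```bash
python3 -m handwheel '0 0.6 0 0 0 0 25; 0 0.8 0 0 0 0 25'
python3 -m handwheel '0 0.6 0 0 0 0 25; 0 0.8 0 0 0 0 25'
```

```text
clock: 8.6
tcp_pos: [0.5638, -0.4218, 0.0265]
orientation: [-3.133, -0.229, -0.001]
contact_force: [4.9, 2.2, 5.0]
grip_width: 0.0289
clock: 8.85
tcp_pos: [0.5639, -0.4226, 0.0265]
orientation: [-3.133, -0.229, -0.002]
contact_force: [4.9, 2.4, 4.4]
grip_width: 0.0286
```

```bash
python3 -m handwheel '0 0.5 0 0 0 0 25; 0 0.7 0 0 0 0 25'
python3 -m handwheel '0 0.5 0 0 0 0 25; 0 0.7 0 0 0 0 25'
```

```text
clock: 9.1
tcp_pos: [0.564, -0.4233, 0.0266]
orientation: [-3.133, -0.229, -0.002]
contact_force: [4.1, 2.4, 3.8]
grip_width: 0.0286
clock: 9.35
tcp_pos: [0.5641, -0.4236, 0.0265]
orientation: [-3.133, -0.229, -0.001]
contact_force: [3.6, 4.3, 5.0]
grip_width: 0.0287
```

```bash
python3 -m handwheel '0 0.5 0 0 0 0 25; 0 0.5 0 0 0 0 25'
python3 -c "
from h import *
f=grab_frame('side'); crop(f,270,230,400,380,4,'pics/s9.png')"
```

```text
clock: 9.6
tcp_pos: [0.5641, -0.4238, 0.0265]
orientation: [-3.132, -0.229, -0.001]
contact_force: [2.7, 4.2, 4.5]
grip_width: 0.0286
```

View pics/s9.png

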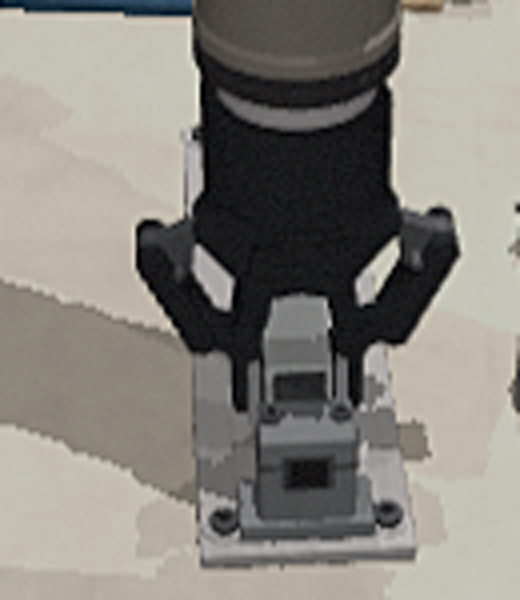

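```bash
python3 -m handwheel '0 0.5 0 0 0 0 25; 0 0.8 0 0 0 0 25'
python3 -m handwheel '0 0.4 0 0 0 0 25; 0 0.6 0 0 0 0 25'
```

```text
clock: 9.9
tcp_pos: [0.5641, -0.424, 0.0265]
orientation: [-3.131, -0.23, -0.0]
contact_force: [2.1, 6.7, 6.8]
grip_width: 0.0285
clock: 10.15
tcp_pos: [0.5642, -0.424, 0.0265]
orientation: [-3.131, -0.23, 0.0]
contact_force: [2.2, 7.4, 8.7]
grip_width: 0.0292
```

The stop has become firm at about 45 mm of travel, and the force is rising without motion. I release and inspect.

```bash
python3 -m handwheel '0 -1.5 0 0 0 0 40; 0 -1.5 0 0 0 0 70; 0 -1.5 -30 0 0 0 70; 0 -1.5 -80 0 0 0 70; -40 0 -80 0 0 0 70; -100 0 -60 0 0 0 70; -100 0 -45 0 0 0 70; -100 0 -45 0 0 0 70'
python3 - <<'E'
from h import *
f=grab_frame("wrist"); cv2.imwrite("pics/w10.png",f["pixels"][:,:,::-1]); g=cv2.convertScaleAbs(f["pixels"][:,:,::-1],alpha=1.6,beta=10)
cv2.imwrite("pics/w10c.png",cv2.resize(g[50:320,430:580],None,fx=3,fy=2.2*1,interpolation=cv2.INTER_CUBIC)) 
cv2.imwrite("pics/w10d.png",cv2.resize(g[120:270,430:580],None,fx=4,fy=4,interpolation=cv2.INTER_CUBIC))
E
```

```text
clock: 11.15
tcp_pos: [0.4633, -0.4407, 0.0699]
orientation: [-3.132, -0.226, 0.004]
contact_force: [0.4, -0.1, 0.2]
grip_width: 0.07
```

View pics/w10.png

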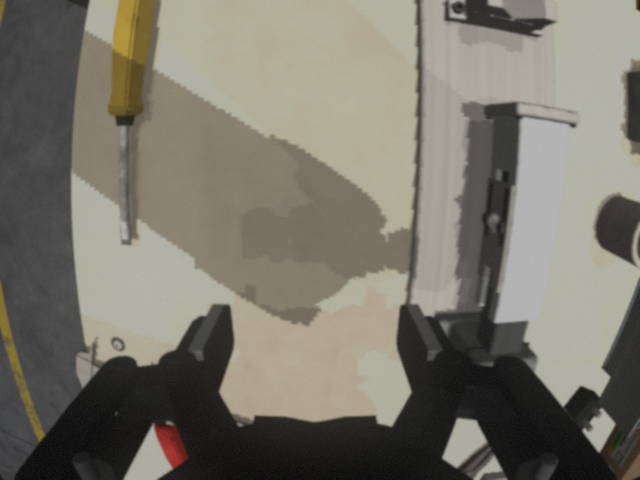

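View pics/w10d.png

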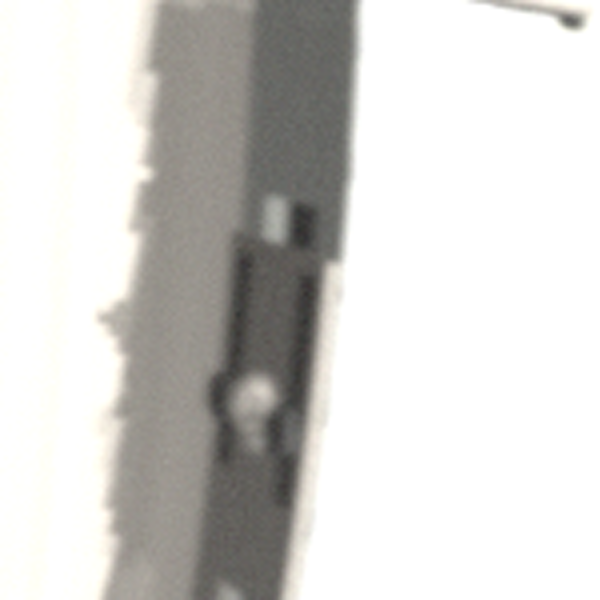

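Picture: the button is a bright dome at about (493,221), standing in the round hole beside the screw. The stop plate is at (530,110). Now the long shaft.

Run:
```python
from h import *
goal([0.5865,-0.0293,0.13],86.7)
```

```text
shift [ 179.7 -389.3  -58.8] turn [-5.000e-02 -2.000e-02 -7.836e+01]
```

```bash
python3 -m handwheel '0 0 -60 0 0 0 60; 40 -60 -110 0 0 -10 60; 80 -150 -110 0 0 -30 60; 180 -389 -110 0 0 -78.4 60; 180 -389 -110 0 0 -78.4 60; 180 -389 -110 0 0 -78.4 60; 180 -389 -110 0 0 -78.4 60; 180 -389 -110 0 0 -78.4 60; 180 -389 -59 0 0 -78.4 60; 180 -389 -59 0 0 -78.4 60; 180 -389 -59 0 0 -78.4 60; 180 -389 -59 0 0 -78.4 60'
python3 - <<'E'
from h import *
f=grab_frame("wrist"); cv2.imwrite("pics/w11.png",f["pixels"][:,:,::-1]); print(tool()[0]); goal([0.5865,-0.0293,0.13],86.7)
E
```

```text
clock: 12.7
tcp_pos: [0.5878, -0.0306, 0.1322]
orientation: [2.285, 2.153, 0.003]
contact_force: [-0.2, -0.3, -0.3]
grip_width: 0.0601
[ 0.58764447 -0.0305584   0.13202264]
shift [ 1.2 -1.2  2. ] turn [ 0.15  0.03 -0.09]
```

View pics/w11.png

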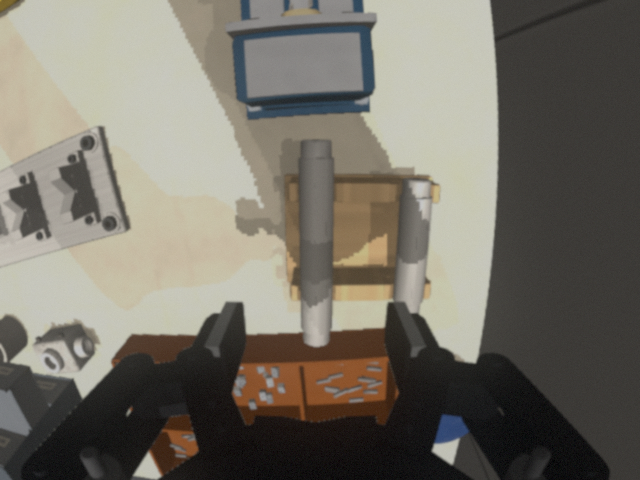

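Run:
```python
from h import *
f=grab_frame("wrist"); P,Rt=tool(); print(P)
uv=np.array([(317,141),(316,345),(301,200),(333,200),(301,300),(331,300)])
print((Rt.inv().apply(onz(f,uv,.047,True)-P)*1000).round(1).tolist())
g=f["pixels"][:,:,::-1]; cv2.imwrite("pics/w11c.png",cv2.resize(g[120:360,280:450],None,fx=2.5,fy=2.5,interpolation=cv2.INTER_CUBIC))
```

```text
[ 0.58744512 -0.03047602  0.13180875]
[[0.7, -69.8, 84.6], [0.3, 72.1, 85.0], [-9.2, -33.2, 84.7], [10.7, -33.2, 84.7], [-10.0, 35.5, 84.9], [10.4, 35.5, 84.9]]
```

View pics/w11c.png

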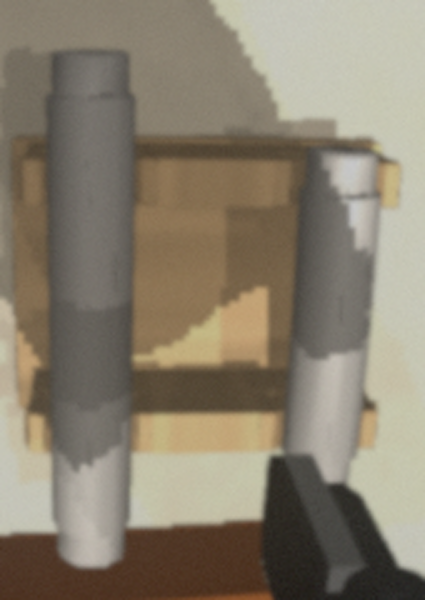

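```bash
python3 -m handwheel '-0.3 -9 30 0 0 0 46; -0.3 -9 80 0 0 0 46; -0.3 -9 107 0 0 0 46; -0.3 -9 107 0 0 0 46; -0.3 -9 107 0 0 0 46'
python3 -c "
from h import *
o=readout.get_obs();print(o['tcp_pos'],o['contact_force'])
f=grab_frame('wrist'); g=cv2.convertScaleAbs(f['pixels'][:,:,::-1],alpha=1.5,beta=10)
cv2.imwrite('pics/w12.png',g)"
```

```text
clock: 13.42
tcp_pos: [0.5788, -0.0295, 0.0248]
orientation: [2.283, 2.156, 0.003]
contact_force: [0.1, 0.7, -0.2]
grip_width: 0.0459
[ 0.57877025 -0.0294851   0.02484657] [ 0.05738103  0.67813538 -0.16667226]
```

View pics/w12.png

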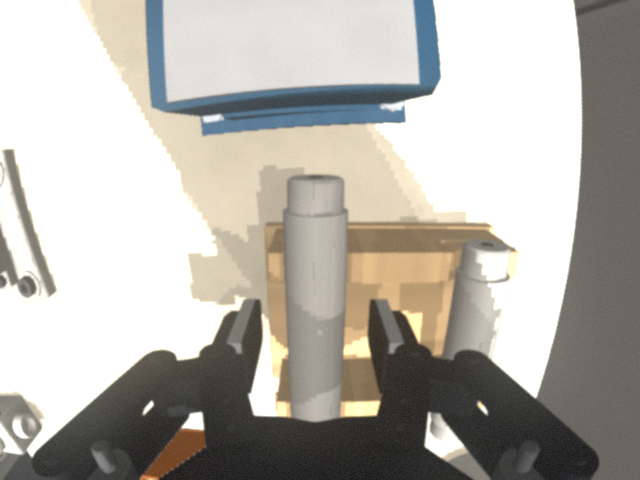

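The shaft lies centred between the pads (pads at u=262 and 370, shaft mid at 315). I close.

```bash
python3 -m handwheel '0 0 0 0 0 0 28; 0 0 0 0 0 0 15; 0 0 0 0 0 0 15; 0 0 0 0 0 0 15' 45
python3 -m handwheel '0 0 -15 0 0 0 15; 0 0 -50 0 0 0 15; 0 0 -90 0 0 0 15; 0 0 -90 0 0 0 15'
python3 -c "
from h import *
f=grab_frame('wrist'); g=cv2.convertScaleAbs(f['pixels'][:,:,::-1],alpha=1.5,beta=10)
cv2.imwrite('pics/w13.png',g); goal(bed(0,73,120),8.2)"
```

```text
clock: 13.98
tcp_pos: [0.5785, -0.0293, 0.0246]
orientation: [2.283, 2.156, 0.002]
contact_force: [-0.7, 0.2, 7.7]
grip_width: 0.0206
clock: 14.48
tcp_pos: [0.5796, -0.0293, 0.1167]
orientation: [2.281, 2.154, 0.006]
contact_force: [-0.1, 0.3, -2.4]
grip_width: 0.0206
shift [-215.9  -26.7   -5.3] turn [ 0.13 -0.08 78.52]
```

View pics/w13.png

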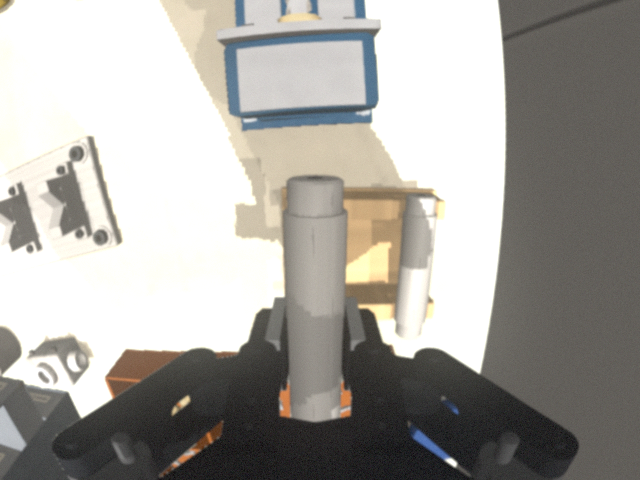

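```bash
sed -i 's/^YAW=.*/YAW=np.radians(8.3); O=np.array([0.5493,-0.3178,0])/' h.py
python3 - <<'E'
from h import *
goal(bed(0,75,100),8.3)
E
```

```text
shift [-215.8  -27.4   14.7] turn [ 0.13 -0.08 78.42]
```

```bash
python3 -m handwheel '-60 -5 -10 0 0 20 15; -120 -15 -10 0 0 40 15; -216 -27 -10 0 0 78.4 15; -216 -27 -10 0 0 78.4 15; -216 -27 -10 0 0 78.4 15; -216 -27 -10 0 0 78.4 15; -216 -27 -10 0 0 78.4 15; -216 -27 -10 0 0 78.4 15; -216 -27 15 0 0 78.4 15; -216 -27 15 0 0 78.4 15; -216 -27 15 0 0 78.4 15'
python3 - <<'E'
from h import *
goal(bed(0,75,29.6),8.3)
f=grab_frame("wrist"); cv2.imwrite("pics/w14.png",cv2.convertScaleAbs(f["pixels"][:,:,::-1],alpha=1.4))
f=grab_frame("side"); crop(f,270,200,400,350,4,"pics/s14.png")
E
```

```text
clock: 15.9
tcp_pos: [0.5379, -0.2434, 0.0979]
orientation: [-3.133, -0.228, 0.002]
contact_force: [0.1, -1.2, -3.0]
grip_width: 0.0208
shift [ 0.7  0.3 68.3] turn [-0.04  0.07  0.04]
```

View pics/w14.png

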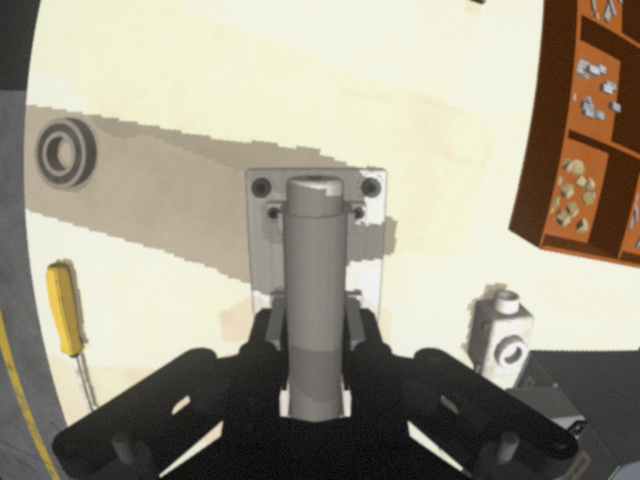

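View pics/s14.png

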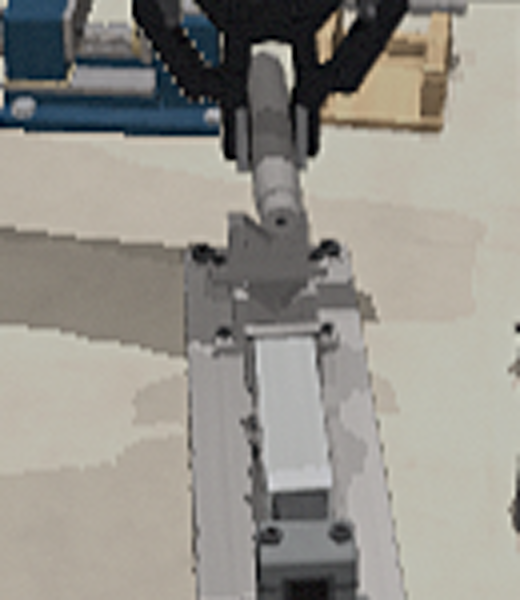

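```bash
python3 -m handwheel '0.7 -2.5 30 0 0 0 15; 0.7 -2.5 55 0 0 0 15; 0.7 -2.5 63 0 0 0 15; 0.7 -2.5 63 0 0 0 15'
python3 -c "
from h import *
f=grab_frame('top'); crop(f,330,190,490,270,5,'pics/t15.png')
f=grab_frame('side'); crop(f,270,200,400,350,4,'pics/s15.png')"
```

```text
clock: 16.5
tcp_pos: [0.5388, -0.2412, 0.0356]
orientation: [3.133, 0.228, 0.0]
contact_force: [0.4, -0.0, -2.9]
grip_width: 0.0208
```

View pics/s15.png

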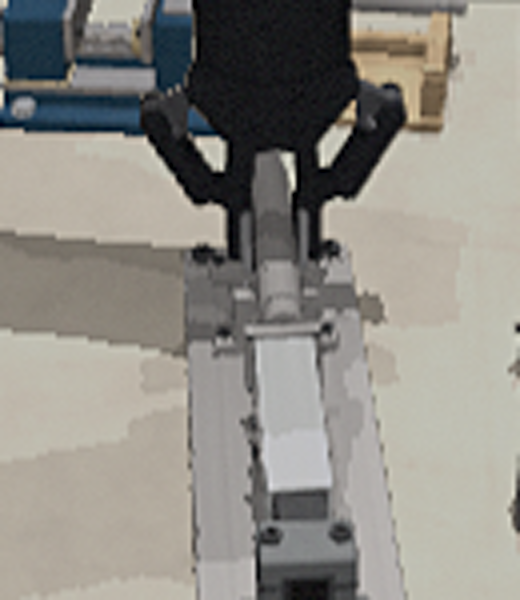

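View pics/t15.png

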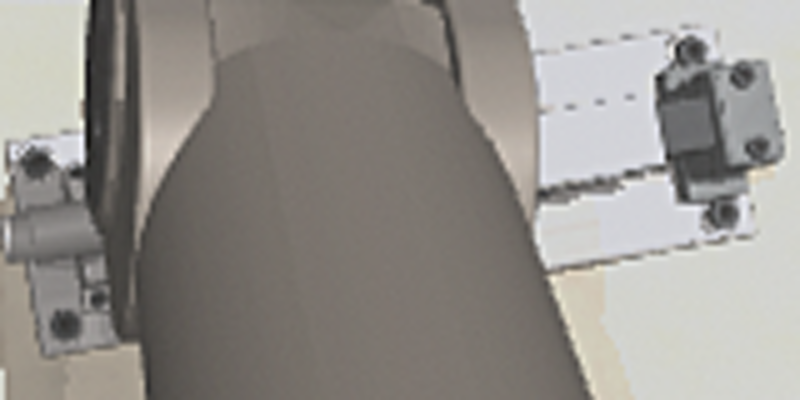

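```bash
python3 -m handwheel '0 0 1.5 0 0 0 15; 0 0 3 0 0 0 15; 0 0 4 0 0 0 15; 0 0 4 0 0 0 15'
python3 -m handwheel '0 0 1 0 0 0 15; 0 0 1.5 0 0 0 15; 0 0 1.5 0 0 0 15'
```

```text
clock: 17.1
tcp_pos: [0.5385, -0.241, 0.0312]
orientation: [-3.133, -0.228, 0.0]
contact_force: [-0.4, -0.3, -3.8]
grip_width: 0.0205
clock: 17.48
tcp_pos: [0.5387, -0.2411, 0.0304]
orientation: [3.133, 0.228, 0.0]
contact_force: [-2.5, 0.9, 5.0]
grip_width: 0.0202
```

```bash
python3 -m handwheel '0 0 -0.5 0 0 0 24; 0 0 -0.5 0 0 0 32; 0 0 -0.5 0 0 0 32' 20
python3 -c "
from h import *
f=grab_frame('wrist'); cv2.imwrite('pics/w16.png',cv2.convertScaleAbs(f['pixels'][:,:,::-1],alpha=1.4))
f=grab_frame('side'); crop(f,270,200,400,350,4,'pics/s16.png')"
```

```text
clock: 17.85
tcp_pos: [0.5389, -0.2411, 0.0303]
orientation: [3.133, 0.228, 0.001]
contact_force: [-0.2, -0.5, -0.3]
grip_width: 0.032
```

View pics/w16.png

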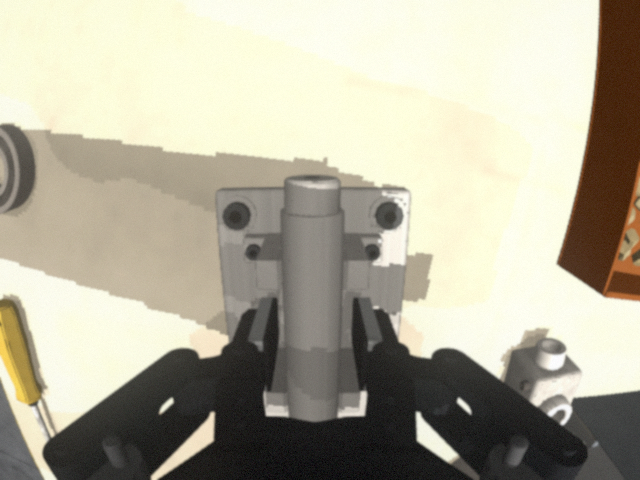

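View pics/s16.png

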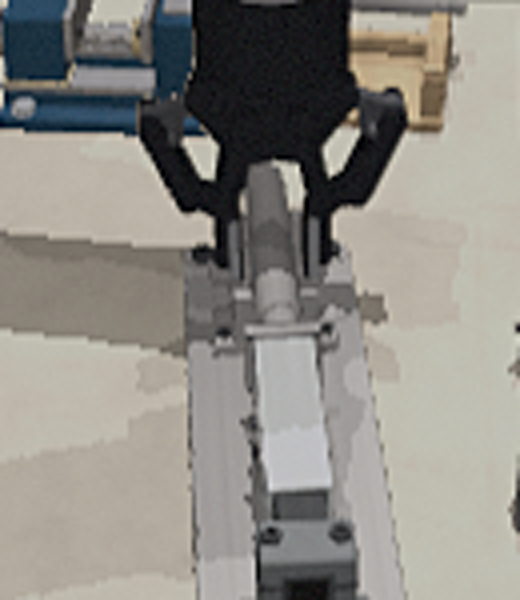

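The shaft lies in both V-blocks. It is about 1 mm to the tool's -x of the pads' middle (u=312 against 314.5). I correct, regrip lightly and push.

```bash
python3 -m handwheel '-0.8 0 0 0 0 0 26; -0.8 0 0 0 0 0 18; -0.8 0 0 0 0 0 18; -0.8 0 0 0 0 0 18' 20
python3 -m handwheel '0 2 0 0 0 0 18; 0 4 0 0 0 0 18; 0 5 0 0 0 0 18'
```

```text
clock: 18.45
tcp_pos: [0.5379, -0.2411, 0.0303]
orientation: [3.133, 0.228, 0.0]
contact_force: [-0.3, 1.6, 0.5]
grip_width: 0.021
clock: 18.82
tcp_pos: [0.5383, -0.2438, 0.0303]
orientation: [-3.131, -0.23, 0.002]
contact_force: [-1.8, 6.7, 4.6]
grip_width: 0.0213
```

```bash
python3 -m handwheel '0 0 0 0 0 0 18; 0 0 0 0 0 0 18'
python3 -c "
from h import *
f=grab_frame('side'); crop(f,270,200,400,350,4,'pics/s17.png');g=f['pixels'][:,:,::-1]; cv2.imwrite('pics/s17b.png',cv2.resize(g[255:300,320:365],None,fx=12,fy=12,interpolation=cv2.INTER_CUBIC))"
```

```text
clock: 19.08
tcp_pos: [0.5383, -0.2439, 0.0303]
orientation: [-3.131, -0.23, 0.002]
contact_force: [-2.1, 6.1, 4.1]
grip_width: 0.0216
```

View pics/s17b.png

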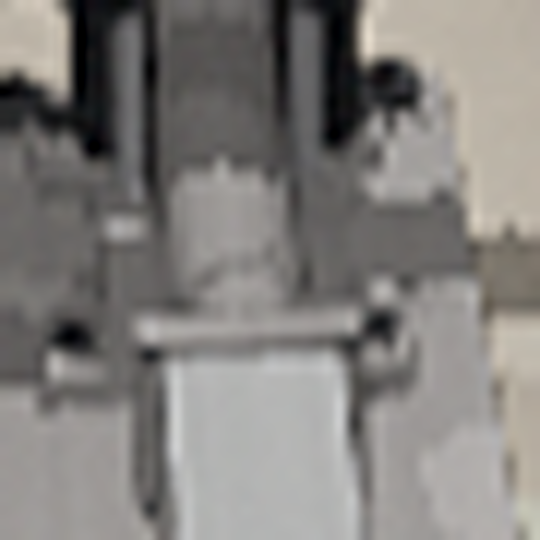

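```bash
python3 -m handwheel '0 0 -0.7 0 0 0 18; 0 1 -0.7 0 0 0 18'
python3 -m handwheel '0 0.7 0 0 0 0 18; 0 1 0 0 0 0 18'
python3 -c "
from h import *
f=grab_frame('wrist'); cv2.imwrite('pics/w18.png',cv2.convertScaleAbs(f['pixels'][:,:,::-1],alpha=1.4))"
```

```text
clock: 19.38
tcp_pos: [0.5385, -0.2474, 0.0308]
orientation: [3.133, 0.228, -0.0]
contact_force: [0.9, -0.1, -2.7]
grip_width: 0.0213
clock: 19.62
tcp_pos: [0.5387, -0.2485, 0.0308]
orientation: [3.133, 0.227, -0.0]
contact_force: [-0.8, 0.5, -2.5]
grip_width: 0.021
```

View pics/w18.png

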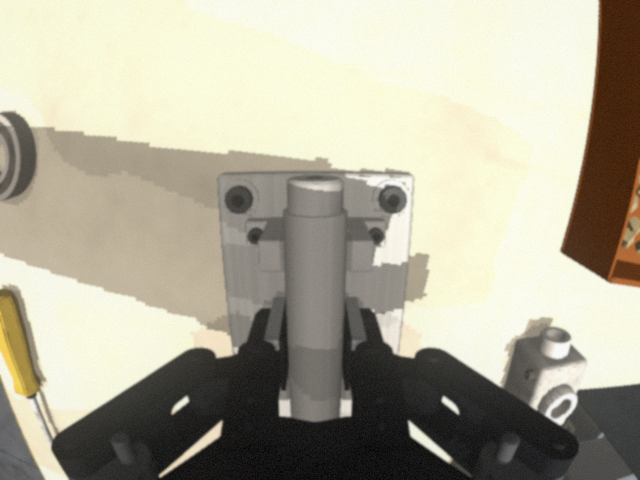

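```bash
python3 -m handwheel '0 1 0.3 0 0 0 18; 0 2 0.3 0 0 0 18; 0 3 0.3 0 0 0 18'
python3 -m handwheel '0 0.7 0 0 0 0 18; 0 1 0 0 0 0 18'
python3 -m handwheel '0 0.7 0 0 0 0 18; 0 1 0 0 0 0 18'
```

```text
clock: 20.05
tcp_pos: [0.5392, -0.2512, 0.0307]
orientation: [3.133, 0.228, -0.0]
contact_force: [1.1, -0.3, -2.3]
grip_width: 0.0218
clock: 20.3
tcp_pos: [0.5394, -0.2521, 0.0307]
orientation: [-3.133, -0.228, 0.0]
contact_force: [0.4, 0.2, -2.9]
grip_width: 0.0212
clock: 20.55
tcp_pos: [0.5395, -0.2531, 0.0307]
orientation: [3.133, 0.228, -0.0]
contact_force: [0.0, -0.3, -2.4]
grip_width: 0.0215
```

```bash
python3 -m handwheel '0 0.7 0 0 0 0 18; 0 1 0 0 0 0 18'
python3 -m handwheel '0 0.7 0 0 0 0 18; 0 1 0 0 0 0 18'
```

```text
clock: 20.8
tcp_pos: [0.5397, -0.2541, 0.0307]
orientation: [3.133, 0.228, 0.0]
contact_force: [-0.3, 0.4, -3.4]
grip_width: 0.0215
clock: 21.05
tcp_pos: [0.5398, -0.2545, 0.0306]
orientation: [-3.133, -0.229, 0.0]
contact_force: [-0.5, 2.6, -2.8]
grip_width: 0.0215
```

```bash
python3 -m handwheel '0 0.5 0 0 0 0 18; 0 0.5 0 0 0 0 18'
python3 -m handwheel '0 0 0.4 0 0 0 18; 0 0 0.8 0 0 0 18; 0 0 0.8 0 0 0 18'
```

```text
clock: 21.3
tcp_pos: [0.5398, -0.2545, 0.0306]
orientation: [-3.132, -0.229, 0.001]
contact_force: [-1.5, 4.7, -3.7]
grip_width: 0.0211
clock: 21.68
tcp_pos: [0.5399, -0.2546, 0.0304]
orientation: [-3.133, -0.229, 0.001]
contact_force: [-1.1, 6.1, 2.2]
grip_width: 0.0213
```

```bash
python3 -m handwheel '0 0 0 0 0 0 26; 0 0 0 0 0 0 36; 0 0 0 0 0 0 40; 0 -1 -20 0 0 0 44; 0 -1 -70 0 0 0 50; 0 -1 -110 0 0 0 50; 0 -1 -110 0 0 0 50'
python3 -c "
from h import *
f=grab_frame('wrist'); g=cv2.convertScaleAbs(f['pixels'][:,:,::-1],alpha=1.4);cv2.imwrite('pics/w19.png',g)
f=grab_frame('side'); crop(f,270,200,400,350,4,'pics/s19.png')"
```

```text
clock: 22.55
tcp_pos: [0.5425, -0.2554, 0.145]
orientation: [3.129, 0.228, 0.012]
contact_force: [-0.1, -0.1, -1.0]
grip_width: 0.0494
```

View pics/w19.png

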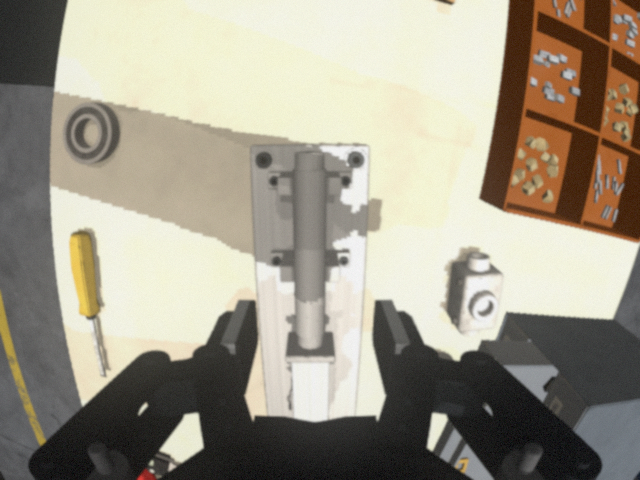

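View pics/s19.png

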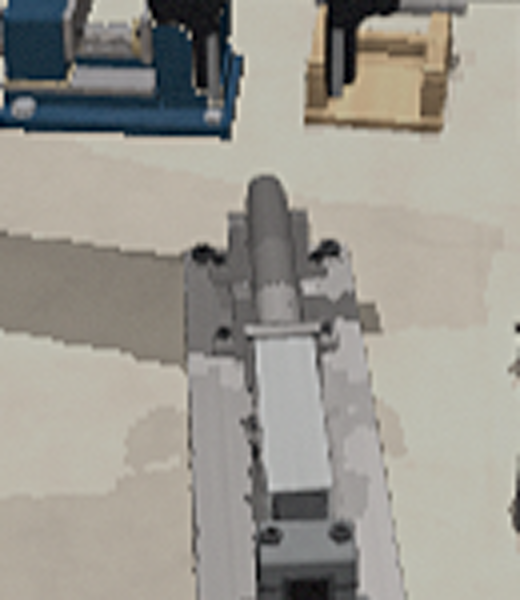

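```bash
python3 -m handwheel '-40 0 0 0 0 0 60; -100 20 0 0 0 0 60; -100 20 30 0 0 0 60; -100 20 60 0 0 0 60; -100 20 60 0 0 0 60; -100 20 60 0 0 0 60'
python3 -c "
from h import *
im=cv2.imread('pics/w19.png'); cv2.imwrite('pics/w19c.png',cv2.resize(im[280:380,260:360],None,fx=6,fy=6,interpolation=cv2.INTER_CUBIC))
f=grab_frame('wrist'); g=cv2.convertScaleAbs(f['pixels'][:,:,::-1],alpha=1.4);cv2.imwrite('pics/w20.png',g)
f=grab_frame('top'); crop(f,330,190,490,270,5,'pics/t20.png')"
```

```text
clock: 23.4
tcp_pos: [0.444, -0.2886, 0.0802]
orientation: [-3.133, -0.229, 0.0]
contact_force: [0.2, 0.7, 0.3]
grip_width: 0.0602
```

View pics/w19c.png

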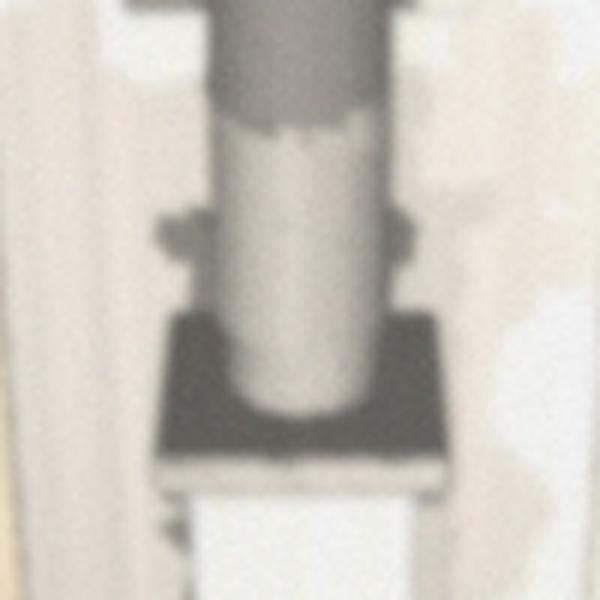

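View pics/w20.png

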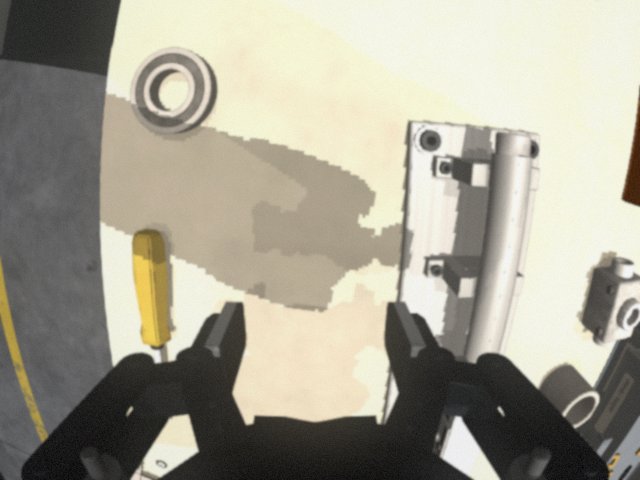

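View pics/t20.png

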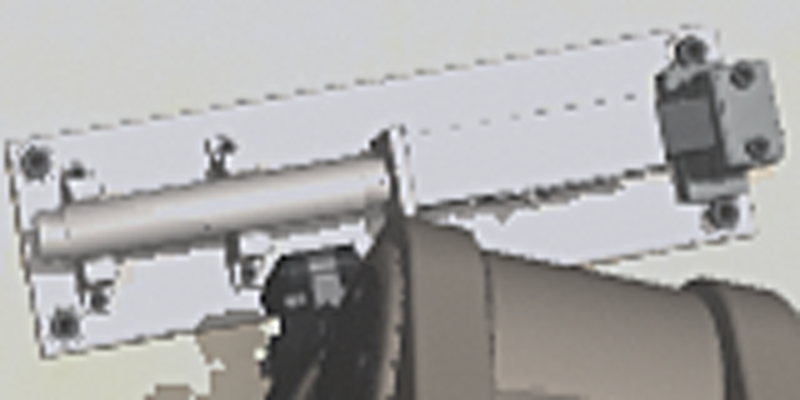

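```bash
python3 -m handwheel '0 40 0 0 0 0 60; 0 80 0 0 0 0 60; 0 105 0 0 0 0 60; 0 105 0 0 0 0 60; 0 105 0 0 0 0 60'
python3 -c "
from h import *
f=grab_frame('wrist'); g=cv2.convertScaleAbs(f['pixels'][:,:,::-1],alpha=1.5,beta=10);cv2.imwrite('pics/w21.png',g)
print(proj(f,[bed(-11,-14,50),bed(-20,-70,50)],True))
cv2.imwrite('pics/w21c.png',cv2.resize(g[130:330,420:570],None,fx=4,fy=3,interpolation=cv2.INTER_CUBIC))"
```

```text
clock: 24.12
tcp_pos: [0.4593, -0.3916, 0.0804]
orientation: [-3.133, -0.23, -0.001]
contact_force: [0.7, 0.1, -0.9]
grip_width: 0.0596
[[487.89430331 200.04626677]
 [459.09724422 300.76771113]]
```

View pics/w21.png

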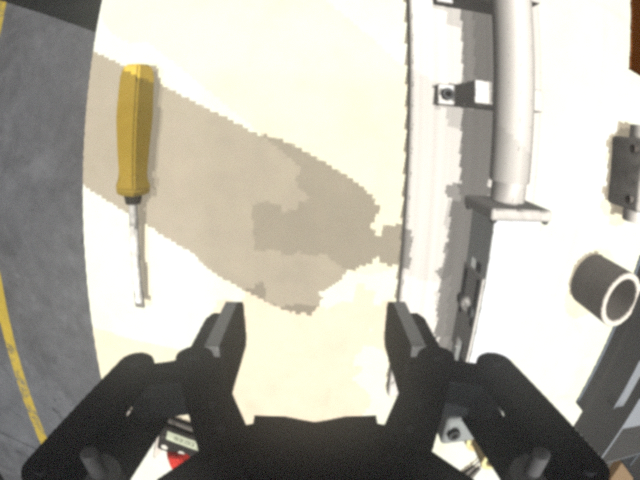

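View pics/w21c.png

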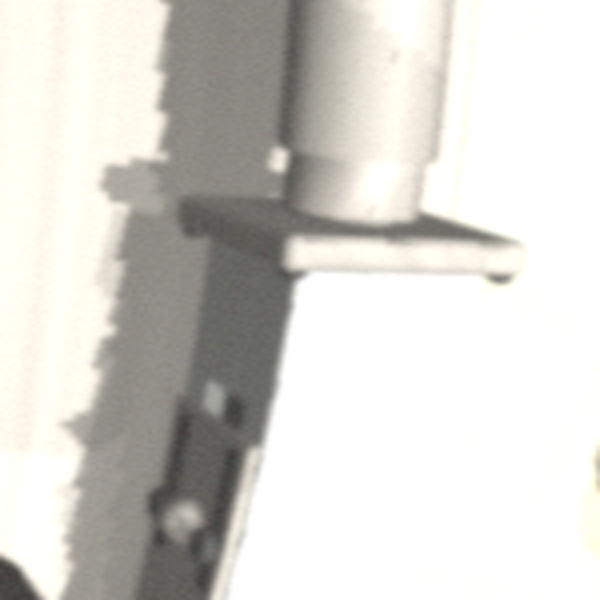

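Picture: the shaft end at (510,203) meets the stop plate, and the button dome at (465,303) stands in the hole. As a check I give a gentle nudge on the shaft's free end with closed fingers.

Run:
```python
from h import *
goal(bed(0,150,120),8.3); goal(bed(0,150,44),8.3)
```

```text
shift [ 100.2 -209.5  -39.6] turn [-0.03 -0.02  0.12]
shift [ 100.1 -209.5   36.4] turn [-0.03 -0.02  0.12]
```

```bash
python3 -m handwheel '0 -60 -30 0 0 0 30; 0 -120 -40 0 0 0 0; 0 -180 -40 0 0 0 0; 50 -210 -40 0 0 0 0; 100 -210 -40 0 0 0 0; 100 -210 -20 0 0 0 0; 100 -210 20 0 0 0 0; 100 -210 36 0 0 0 0; 100 -210 36 0 0 0 0; 100 -210 36 0 0 0 0' 20
python3 -c "
from h import *
f=grab_frame('wrist'); g=cv2.convertScaleAbs(f['pixels'][:,:,::-1],alpha=1.3);cv2.imwrite('pics/w22.png',g)
f=grab_frame('top'); crop(f,310,190,430,270,6,'pics/t22.png');f=grab_frame('side'); crop(f,300,220,380,310,6,'pics/s22.png')"
```

```text
clock: 25.42
tcp_pos: [0.5283, -0.1704, 0.0452]
orientation: [3.133, 0.229, 0.003]
contact_force: [0.5, -1.1, -0.1]
grip_width: 0.0002
```

View pics/w22.png

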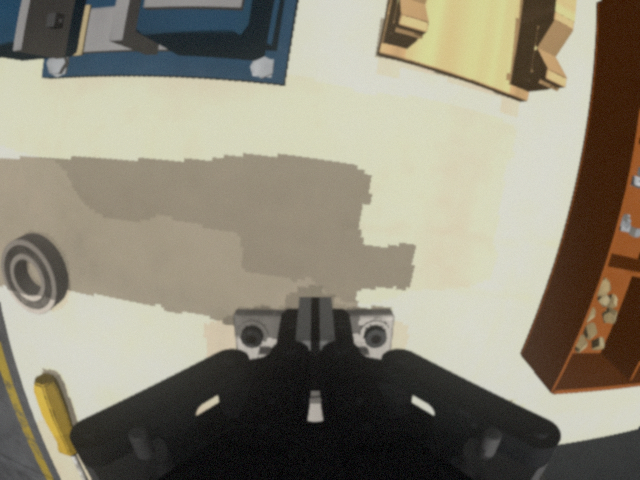

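View pics/t22.png

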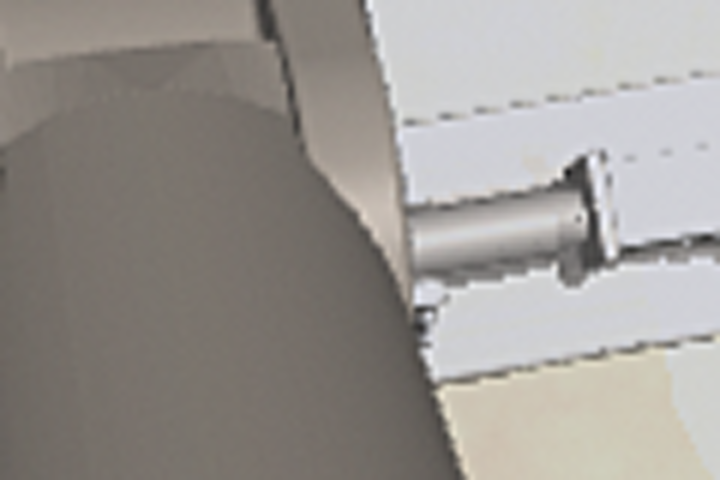

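```bash
python3 -m handwheel '0 3 0 0 0 0 0; 0 6 0 0 0 0 0; 0 9 0 0 0 0 0; 0 9 0 0 0 0 0'
python3 -m handwheel '0 0.7 0 0 0 0 0; 0 1.2 0 0 0 0 0'
python3 -m handwheel '0 0.7 0 0 0 0 0; 0 1.2 0 0 0 0 0'
```

```text
clock: 26.08
tcp_pos: [0.5287, -0.1798, 0.0439]
orientation: [3.133, 0.227, -0.0]
contact_force: [-0.6, -0.6, -0.0]
grip_width: 0.0001
clock: 26.32
tcp_pos: [0.529, -0.1804, 0.0439]
orientation: [-3.133, -0.229, 0.0]
contact_force: [-0.2, 0.2, 0.4]
grip_width: -0.0003
clock: 26.58
tcp_pos: [0.5292, -0.1817, 0.0439]
orientation: [3.133, 0.228, 0.0]
contact_force: [-0.4, 0.5, -0.6]
grip_width: -0.0
```

```bash
python3 -m handwheel '0 0.6 0 0 0 0 0; 0 1.2 0 0 0 0 0'
python3 -m handwheel '0 0.6 0 0 0 0 0; 0 1.2 0 0 0 0 0'
python3 -m handwheel '0 0.6 0 0 0 0 0; 0 1.2 0 0 0 0 0'
```

```text
clock: 26.82
tcp_pos: [0.5292, -0.1823, 0.0439]
orientation: [-3.133, -0.229, 0.0]
contact_force: [-0.2, 2.5, 1.3]
grip_width: -0.0002
clock: 27.08
tcp_pos: [0.5293, -0.1824, 0.0439]
orientation: [-3.131, -0.23, 0.001]
contact_force: [-1.4, 6.7, 3.6]
grip_width: 0.0001
clock: 27.32
tcp_pos: [0.5292, -0.1824, 0.0438]
orientation: [-3.13, -0.231, 0.002]
contact_force: [-3.0, 10.7, 4.2]
grip_width: 0.0001
```

```bash
python3 -m handwheel '0 -6 0 0 0 0 0; 0 -20 0 0 0 0 0; 0 -25 -40 0 0 0 0; -30 -25 -100 0 0 0 0; -80 40 -120 0 0 0 0; -110 105 -90 0 0 0 0; -110 135 -60 0 0 0 0; -110 135 -60 0 0 0 0; -110 135 -60 0 0 0 0'
python3 -c "
from h import *
f=grab_frame('wrist'); g=cv2.convertScaleAbs(f['pixels'][:,:,::-1],alpha=1.5,beta=10);cv2.imwrite('pics/w23.png',g)
f=grab_frame('side'); crop(f,260,180,400,380,3,'pics/s23.png')"
```

```text
clock: 28.45
tcp_pos: [0.4402, -0.3344, 0.1034]
orientation: [-3.132, -0.227, 0.001]
contact_force: [0.2, -0.2, -0.3]
grip_width: 0.0001
```

View pics/w23.png

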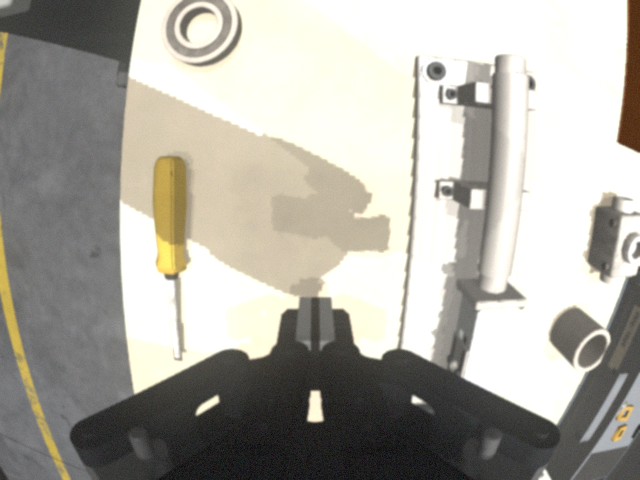

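View pics/s23.png

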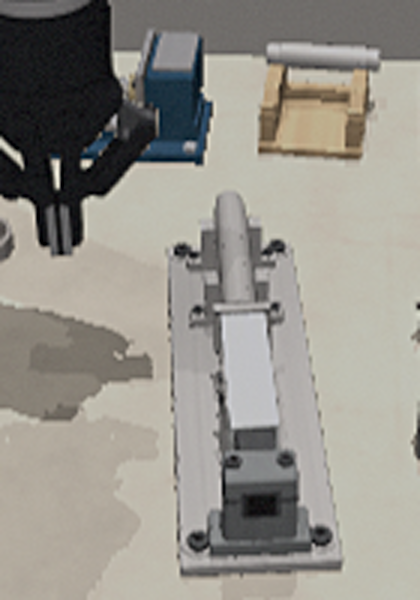

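The wrist view shows the shaft in both V-blocks with its end at the stop plate (495,292). The side view shows the short shaft still in the rack and the robot clear of everything.

```bash
python3 -c "
from bench import workorder; print(workorder.hand_in())"
```

```text
the job is handed in; nothing more can be done
None
```

The job is done and handed in at about 28 s of the 61 s allowed; no verdict was reported.

- **End stop:** I pinched the button flush and slid the stop on. The notch's end slipped over the dome at about 9 N. The stop then ran to about 45 mm of travel, where it stood firm with up to about 7.4 N along the tube. The side view then showed the dome standing in the round hole.
- **Long shaft:** I took it from the rack, laid it in the V-blocks and slid it towards the stop while gripped. It stuck in the V-blocks at about 6 N, so I lifted it roughly half a millimetre to go on, until it met the stop. I pressed it to about 6 N while lowering it back, then let go.
- **Last checks:** A nudge with closed fingers on the free end met a firm stop from first touch, with no movement up to 10.7 N. That is more than the "gentle" 3 N I had aimed for, though it should mean the end is against the plate. The last pictures show the shaft in both V-blocks against the stop, the short shaft still in its rack and the gripper clear. The other parts in view had not moved.

**Disagreements:** My first camera estimate put the hole at about 40 mm of slide, but it was at about 45 mm. The top and wrist cameras differed by about 4 mm along the bed. The button was last seen clearly before the nudge; the final view was too oblique to confirm it again.

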